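# Stamping press changeover: depth stop, force collar and dies

## Robot

A 7-joint arm with a two-finger parallel gripper is mounted at the origin on the work surface. World frame = base frame: x ahead of the robot, y to its left, z up, the work surface at z = 0. Lengths are in m, angles in rad, forces in N, time in s.
With the tool pointing down it reaches from about 0.4 to 0.875 m from the base axis. Payload 19.3 kg.
Tool frame: the origin (TCP) lies between the finger pads; the fingertips stand 14 mm ahead of it and the grasp point (between the pads) lies 5 mm behind it; z points along the fingers, x is the direction in which the jaws open and shut, and the axes are right-handed (so a half turn about z gives the same grasp; the last joint's range is limited). The gripper opens to 85 mm and grips with 20 to 120 N. Pads are 22 mm wide; open, the fingers measure 114 mm over their backs; the gripper's body (76 mm by 85 mm) begins 54 mm behind the grasp point. The pads swing forward as they close: fully open they stand 13 mm farther back than shut.
Start: joints at [-1.228, 0.521, -0.036, 1.599, 0.021, 1.021, -0.113], TCP at [0.251, 0.572, 0.245] pointing down, gripper open.
Joint ranges: [-2.91, 2.91], [-0.3, 2.13], [-1.5, 1.42], [0.17, 2.43], [-1.26, 4.41], [0.16, 1.93], [-2.52, 2.52]. Speed limits (rad/s): [1.89, 1.89, 2.39, 2.39, 3.01, 3.01, 3.01].

## Interface

Orientations are given as a rotation vector (axis times angle).
In Python, from plant import env gives the robot as it stands.
- The arm moves only by the shell command python3 -m jog 'ROWS' [OPENING] [FORCE]. ROWS is JSON, one flat list of numbers, 6 for each row, row after row: the shift along the tool's x, y, z in m, then the turn, a rotation vector about the tool's x, y, z in rad. In form: [dx, dy, dz, ax, ay, az, dx, dy, dz, ax, ay, az, ...]. A call has 1 to 10 rows; each row shifts and turns the commanded pose from where the row before left it, along the tool's axes as they then stand; what a row does not reach is not made up. A row lasts 1/10 s, in which the tool goes at most 50 mm and 8.59 degrees, less where a joint would pass 70% of its speed; a pose out of reach is approached as far as the arm can. A call with a gripper value outside its range is refused whole. OPENING is the finger opening in m, from 0 to 0.0854, set as the call begins (- or left out, the last holds). The fingers move at their own pace and stop on an object; FORCE is the grip in N (left out, the last holds). Time passes only in rows, so rows that do not move let the fingers close. It gives the time, the measured TCP pose, the force and the opening at its end, in the units of the state.
- env.sense(): the state, without advancing time (a new reading comes with each control period).
- env.get_image(name): name is "side" or "top"; returns a dict with "img" (480x640x3 uint8, red, green, blue), "z_map" (480x640 float32, m along the optical axis (not along the pixel's ray), 0 where there is no reading), "fx", "fy", "cx", "cy" (pixels), "world_from_camera" (4x4, takes a point from camera to world coordinates). Camera axes: x right, y up, looking along -z (the intrinsics and any distortion apply to the point x, -y, -z); pixel columns grow to the right and rows downward; lengths in m; the calibration is good to about 2 mm. A picture is of the moment at which its call begins.
- env.close_job(): hands the job in, once; it reports no verdict.
Trained networks look in a picture, given as the dict that the camera call returned (one of the last four; its "shot" number tells which), for a name from the list of things; names that differ only in an ending like _2 or _b are one class to them, and where a whole thing is asked for, a point or a joint stands for the part that bears it (a point fixed in the world has none). Each returns a list of dicts, best first, with "confidence" (0 to 1); they miss things now and then, are a little off and sometimes report something else, mostly with a low value. They report only what shows in the picture. A call takes as long as a camera call. They do not tell look-alikes from the thing itself.
- env.search_frame(picture, label): "bbox" ([left, top, right, bottom] in pixels, round what is visible of it).
- env.masks_of(picture, label): "region" (480x640 bool, what is visible of it) and "bbox" ([left, top, right, bottom] in pixels, round what is visible of it).
- env.landmark_of(picture, label): "uv" ([column, row] in pixels: a listed point, or the origin of a listed thing).
The state is a dict: "clock": time; "q": joint angles; "qd": joint speeds; "joint_efforts": joint torques, N m; "eef_pos": TCP position; "eef_rot": TCP orientation; "contact_force": force on the tool from outside, world axes, zero at the start; "moment": the same for the moment, N m; "gripper_width": opening from 0.0 (shut) to 1.0 (fully open).
Only numpy, scipy, OpenCV 4.12 (cv2) and the standard library are available. Lean on these libraries where they do the work, as an engineer would, in place of code of your own. Each camera call takes 0.05 s, during which the arm holds its last target. There are 200 camera calls.

## Task

Change the stamping press over: on the grey stroke unit loosen the hexagonal jam nut (anticlockwise) by a good quarter turn, turn the stop screw's bar head above it until its red end points along the green line, and do the jam nut up fully tight again with the screw still on the line. Click the blue force collar round to the five-dot (yellow) mark, and put every steel die squarely inside an outlined square of its own on the die bed, lying flat, right way up, so that it holds that square's orange sensing pin down. Leave the jar, the tray and the doming block where they are.

Things in the scene. Friction and masses are not known exactly. Their poses are not given: they have to be found in the camera images.
- stop: stroke unit, fixed to the bench: grey painted housing 130 (x) x 220 (y) x 45 mm high, origin at the centre of its underside. On its top, on the axis x = 0, y = +55 mm of its frame, stand the jam nut and above it the stop screw's head; at x = 0, y = -55 mm the blue force collar. It does not collide with its own nut, screw and collar
- nut_mid (a point): centre of the jam nut, on its axis, 59 mm above the bench: steel hexagon 36 mm across flats (42 mm over corners), 16 mm high, from 51 to 67 mm above the bench. Its frame turns with the nut: z up, two flats face its +x and -x, further flats every 60 degrees. A round washer of radius 22 mm lies under it, from 46 to 50 mm
- nut (a joint): jam nut angle in rad: 0 is fully tight (a hard stop), it grows as the nut is turned anticlockwise seen from above (loosened), up to 2.4. Turning it takes about 0.1 N m, 0.15 near 0. Below about 1.2 it clamps the screw, the harder the smaller it is; from 1.4 on the screw is free
- screw_head (a point): middle of the stop screw's head, on the screw axis (same axis as the nut), 94 mm above the bench: brass bar 28 mm long (along its frame's x) x 10 mm wide (y) x 16 mm high, from 86 to 102 mm above the bench, on a 12 mm round shaft. One end of the bar (a third of it) is red: the frame turns with the screw, z up, and its +x points to the red end
- screw (a joint): stop screw angle in rad: 0 when the red end points along the stroke unit's +x, grows anticlockwise seen from above, -1.6 to 1.6. About 0.03 N m when the nut is loose
- mark: green line painted on the housing's top: origin on the screw axis at bench height; its x axis points along the line. The line runs from 25 to 47 mm from the axis, 3 mm wide with a cross bar at its outer end; its angle differs from start to start
- collar_grip (a point): centre of the force collar, on its axis, 61 mm above the bench: ribbed blue cylinder 38 mm in diameter (40 mm over the ribs), from 48 to 74 mm above the bench, with a white pointer line on its top
- collar (a joint): force collar angle in rad, grows CLOCKWISE seen from above. It clicks into a detent every 0.524 rad (30 degrees): 0 = one dot, 0.524 = two, 1.047 = three, 1.571 = four, 2.094 = five (yellow, the others white), 2.618 = six. The white pointer shows the dots on the housing. Clicking over takes about 0.15 N m; let go near a detent it snaps in
- bed: die bed, fixed to the bench: aluminium plate 200 x 200 x 8 mm, origin at the centre of its underside. Four black outlined squares (50 mm, sides along the bed's x and y) at x, y = +-35 mm
- seat0 (a point): centre of outlined square 0 at the bed's top surface (8 mm above the bench), under sensing pin 0; axes as the bed's
- seat1 (a point): centre of outlined square 1 at the bed's top surface (8 mm above the bench), under sensing pin 1; axes as the bed's
- seat2 (a point): centre of outlined square 2 at the bed's top surface (8 mm above the bench), under sensing pin 2; axes as the bed's
- seat3 (a point): centre of outlined square 3 at the bed's top surface (8 mm above the bench), under sensing pin 3; axes as the bed's
- pin0 (a joint): orange spring sensing pin 0, 9 mm thick, in the centre of square 0: 0 = up (4 mm proud of the bed), 0.004 m = pushed down flush. It takes 0.24 N to start and 0.72 N to hold it down; a die's own weight does it
- pin1 (a joint): orange spring sensing pin 1, 9 mm thick, in the centre of square 1: 0 = up (4 mm proud of the bed), 0.004 m = pushed down flush. It takes 0.24 N to start and 0.72 N to hold it down; a die's own weight does it
- pin2 (a joint): orange spring sensing pin 2, 9 mm thick, in the centre of square 2: 0 = up (4 mm proud of the bed), 0.004 m = pushed down flush. It takes 0.24 N to start and 0.72 N to hold it down; a die's own weight does it
- pin3 (a joint): orange spring sensing pin 3, 9 mm thick, in the centre of square 3: 0 = up (4 mm proud of the bed), 0.004 m = pushed down flush. It takes 0.24 N to start and 0.72 N to hold it down; a die's own weight does it
- die0: steel stamping die 0 (None when absent): dark square block 38 x 38 x 20 mm with a round bright boss 26 mm in diameter and 8 mm high on top (30 mm in all with a brass pattern), about 0.25 kg; origin at the centre of its underside, z up, x and y along its sides. It starts loose on the bench, between the stroke unit and the bed. Any die may go on any square, any of its four ways round
- die1: steel stamping die 1 (None when absent): dark square block 38 x 38 x 20 mm with a round bright boss 26 mm in diameter and 8 mm high on top (30 mm in all with a brass pattern), about 0.25 kg; origin at the centre of its underside, z up, x and y along its sides. It starts loose on the bench, between the stroke unit and the bed. Any die may go on any square, any of its four ways round
- die2: steel stamping die 2 (None when absent): dark square block 38 x 38 x 20 mm with a round bright boss 26 mm in diameter and 8 mm high on top (30 mm in all with a brass pattern), about 0.25 kg; origin at the centre of its underside, z up, x and y along its sides. It starts loose on the bench, between the stroke unit and the bed. Any die may go on any square, any of its four ways round
- die3: steel stamping die 3 (None when absent): dark square block 38 x 38 x 20 mm with a round bright boss 26 mm in diameter and 8 mm high on top (30 mm in all with a brass pattern), about 0.25 kg; origin at the centre of its underside, z up, x and y along its sides. It starts loose on the bench, between the stroke unit and the bed. Any die may go on any square, any of its four ways round
- jar: bystander: glass jar 72 mm in diameter, 65 mm high, origin at the centre of its underside
- tray: bystander: open turquoise tray 70 x 110 x 40 mm, origin at the centre of its underside
- doming: bystander: round black doming block 84 mm in diameter, about 46 mm high, origin at the centre of its underside
Not all that is in view belongs to the job. Leave any pink or purple look-alike of the die2 alone.

How it is judged:
By the outcome, as a careful person would: the job done as asked, in the order asked, and still so for the second after the job is handed in, with the robot touching nothing.
Of die0, die1, die2, die3 only 3 to 4 are there at a start; the rules pass over those that are not, and their reading is None.
At some moment in a run one of die0, die1, die2, die3 may be knocked a few centimetres aside while the robot is not near it.
Once in a run the grip may slacken for a moment while it holds something.
It also fails if it takes over 210 s, if anything falls off the work surface, if the arm or the gripper's body presses on something with over 40 N, if the wrist force passes 120 N, or if a joint passes its speed limit or range.

## Working session

There is one attempt and no reset: what is moved stays moved. The work goes in short steps, Python scripts to look and compute and a shell command to move; the robot and the scene stay as the last step left them, time stands still between calls to the robot, and variables do not carry over. Pictures are saved under pics/ and viewed, about 12 in all and at most 16, crops included, and the job is handed in when it is done.

```bash
ls; mkdir -p pics
cat > h.py <<'E'
import numpy as np, cv2
from scipy.spatial.transform import Rotation as R
from plant import env
def snap(n,fn=None):
    p=env.get_image(n)
    if fn: cv2.imwrite('pics/'+fn,p['img'][:,:,::-1])
    return p
def ray(p,uv):
    T=np.array(p['world_from_camera']); d=T[:3,:3]@np.array([(uv[0]-p['cx'])/p['fx'],-(uv[1]-p['cy'])/p['fy'],-1])
    return T[:3,3],d
def at_z(p,uv,z):
    o,d=ray(p,uv); return o+d*(z-o[2])/d[2]
def deproj(p,uv):
    o,d=ray(p,uv); r,c=int(round(uv[1])),int(round(uv[0])); return o+d*np.median(p['z_map'][r-1:r+2,c-1:c+2])
def proj(p,X):
    T=np.array(p['world_from_camera']); c=T[:3,:3].T@(np.asarray(X)-T[:3,3])
    return np.array([p['cx']+p['fx']*c[0]/-c[2],p['cy']-p['fy']*c[1]/-c[2]])
E
python3 - <<'E'
from h import *
s=env.sense()
for k,v in s.items(): print(k,np.round(v,3))
for n in('top','side'):
    p=snap(n,n+'0.png'); print(n,[k for k in p],p['fx'],p['cx'],p['cy'],np.round(p['world_from_camera'],3).tolist())
    for l in ['stop','nut_mid','screw_head','mark','collar_grip','bed','seat0','die0','jar','tray','doming']:
        for d in env.landmark_of(p,l)[:5]:
            print(l,np.round(d['uv'],1),round(d['confidence'],2),np.round(deproj(p,d['uv']),3) if 2<d['uv'][0]<637 and 2<d['uv'][1]<477 else '')
E
```

```text
pics
clock 0.0
q [-1.228  0.522 -0.036  1.6    0.021  1.021 -0.113]
qd [ 0.001  0.002 -0.     0.     0.001  0.002  0.   ]
joint_efforts [ 1.0000e-03 -9.2712e+01  1.9800e+00 -3.6992e+01  1.8000e-02  8.0000e-03
 -0.0000e+00]
eef_pos [0.251 0.572 0.245]
eef_rot [ 2.629e+00  1.719e+00 -1.000e-03]
contact_force [-0.14  -0.498 -0.181]
moment [0.033 0.018 0.013]
gripper_width 1.003
top ['img', 'z_map', 'fx', 'fy', 'cx', 'cy', 'world_from_camera', 'shot'] 529.1343835667817 316.05371548997095 242.6516607888893 [[0.041, 0.977, -0.211, 0.359], [-0.999, 0.039, -0.011, 0.072], [-0.002, 0.211, 0.977, 1.286], [0.0, 0.0, 0.0, 1.0]]
stop [451.4 301.1] 0.76 [ 0.5   -0.236  0.046]
nut_mid [435.5 295.4] 0.7 [ 0.505 -0.187  0.101]
screw_head [438.4 292.8] 0.43 [ 0.511 -0.193  0.102]
mark [361.3 321.2] 0.63 [ 0.446 -0.028  0.03 ]
collar_grip [479.1 288.4] 0.54 [ 0.528 -0.293  0.074]
bed [244.5 268.7] 0.83 [0.563 0.259 0.008]
seat0 [231.3 287.6] 0.83 [0.515 0.288 0.006]
seat0 [265.2 279. ] 0.66 [0.539 0.207 0.008]
seat0 [227.5 259.6] 0.64 [0.583 0.301 0.012]
seat0 [257.6 253.3] 0.6 [0.602 0.229 0.011]
die0
[... 861 characters left out ...]
 [0.445 0.502 0.041]
collar_grip [374.7 138.6] 0.62 [ 0.52  -0.29   0.075]
bed [330.5 331.7] 0.72 [0.563 0.261 0.008]
seat0 [350.7 311.3] 0.92 [0.53  0.206 0.007]
seat0 [311.2 312.4] 0.81 [0.606 0.219 0.007]
seat0 [315.8 345. ] 0.78 [0.587 0.298 0.011]
seat0 [354.5 341.6] 0.67 [0.516 0.28  0.011]
die0 [367.3 250.9] 0.93 [0.51  0.047 0.02 ]
die0 [412.4 265.1] 0.69 [0.413 0.075 0.019]
die0 [397.2 236.9] 0.56 [ 0.448 -0.014  0.012]
die0 [299.2 238. ] 0.56 [0.66  0.028 0.019]
die0 [337.3 240.2] 0.53 [0.577 0.024 0.021]
jar [260.9 197.9] 0.79 [ 0.767 -0.084  0.027]
tray [238.5 271.1] 0.86 [0.772 0.13  0.006]
tray [355.5 342. ] 0.36 [0.514 0.28  0.009]
doming [386.6 449.1] 0.84 [0.447 0.495 0.03 ]
```

Run:
```python
import cv2
a=cv2.imread('pics/top0.png')[160:370,120:520];cv2.imwrite('pics/top0c.png',cv2.resize(a,None,fx=2,fy=2,interpolation=2))
b=cv2.imread('pics/side0.png')[100:370,220:460];cv2.imwrite('pics/side0c.png',cv2.resize(b,None,fx=2.2,fy=2.2,interpolation=2))
```

```text
(no output)
```

View pics/top0c.png

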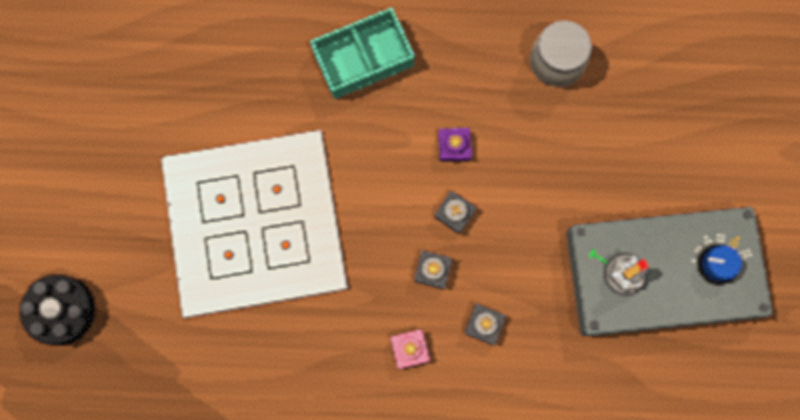

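View pics/side0c.png

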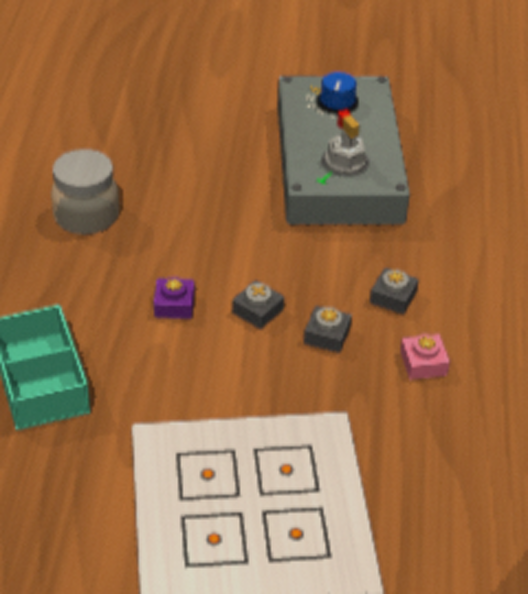

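Steel dies at about (347,266), (336,295), (363,322). The purple one (347,232) and the pink one (325,334) are look-alikes, so I'll leave them alone. Bed at (244,268), nut at (433,296), collar at (480,291). Next come the precise measurements.

```bash
cat > m.py <<'E'
from h import *
def cloud(p):
    v,u=np.mgrid[0:480,0:640]; T=np.array(p['world_from_camera'])
    d=np.stack([(u-p['cx'])/p['fx'],-(v-p['cy'])/p['fy'],-np.ones_like(u,float)],-1)*p['z_map'][...,None]
    return d@T[:3,:3].T+T[:3,3]
def pix(p,m,z):  # mask pixels -> plane z
    v,u=np.nonzero(m); return np.array([at_z(p,(a,b),z)[:2] for a,b in zip(u,v)])
def rect(xy):
    r=cv2.minAreaRect((xy*1000).astype(np.float32)); return np.round(r[0],1),np.round(r[1],1),round(r[2],1)
def near(P,c,r): return np.hypot(P[...,0]-c[0],P[...,1]-c[1])<r
def hsv(p): return cv2.cvtColor(p['img'],cv2.COLOR_RGB2HSV).astype(int)
def green(p):
    h=hsv(p);P=cloud(p); return (abs(h[...,0]-60)<12)&(h[...,1]>110)&near(P,(.51,-.19),.08)
def orange(p):
    h=hsv(p);P=cloud(p); return (h[...,0]<18)&(h[...,1]>120)&near(P,(.56,.26),.075)
def comps(m,mn=2):
    n,l,s,c=cv2.connectedComponentsWithStats(m.astype(np.uint8)); return [(s[i,4],c[i],l==i) for i in range(1,n) if s[i,4]>=mn]
def dies(p):
    out=[]
    for d in env.masks_of(p,'die0'):
        m=d['region']; h=hsv(p)[m]; out.append((round(d['confidence'],2),np.round(np.argwhere(m).mean(0)[::-1],1),m.sum(),int(np.median(h[:,1])),m))
    return out
E
python3 - <<'E'
from m import *
for n in('top','side'):
    p=snap(n);P=cloud(p);h=hsv(p); print(n)
    m=near(P,(.51,-.235),.17)&(P[...,2]>.036)&(P[...,2]<.054); print('stop',m.sum(),rect(P[m][:,:2]),np.median(P[m][:,2]))
    m=near(P,(.56,.26),.16)&(h[...,1]<60)&(h[...,2]>130);print('bed',rect(pix(p,m,.008)),np.median(P[m][:,2]))
    for a,c,_ in comps(orange(p)): print('pin',a,at_z(p,c,.012)[:2].round(4))
    g=green(p);xy=pix(p,g,.045);print('green',len(xy),np.round(xy.mean(0),4))
    sh=near(P,(.51,-.19),.03); red=sh&((h[...,0]<6)|(h[...,0]>174))&(h[...,1]>140)&(P[...,2]>.07); br=sh&(h[...,0]>10)&(h[...,0]<26)&(h[...,1]>120)&(P[...,2]>.07)
    for k,m in(('red',red),('brass',br)): 
        c=np.argwhere(m).mean(0)[::-1];print(k,m.sum(),c.round(1),at_z(p,c,.102)[:2].round(4),P[m].mean(0).round(4))
    blue=near(P,(.52,-.295),.04)&(h[...,0]>100)&(h[...,0]<130)&(h[...,1]>120)&(P[...,2]>.067); print('collar',rect(P[blue][:,:2]),P[blue].mean(0).round(4))
    for d in dies(p):
        m=d[4];Q=P[m];t=Q[(Q[:,2]>.0145)&(Q[:,2]<.0235)]; b=Q[Q[:,2]>.025]
        print('die',d[:4],'top',rect(t[:,:2]),np.median(t[:,2]).round(4),'boss',b[:,:2].mean(0).round(4) if len(b) else'',len(b))
    x,y,w,hh=(395,255,110,85) if n=='top' else (330,125,90,85)
    cv2.imwrite(f'pics/z_{n}.png',cv2.resize(p['img'][y:y+hh,x:x+w,::-1],None,fx=5,fy=5,interpolation=cv2.INTER_CUBIC))
a=cv2.imread('pics/z_top.png');b=cv2.imread('pics/z_side.png');o=np.zeros((a.shape[0]+0,a.shape[1]+b.shape[1],3),np.uint8)
o[:a.shape[0],:a.shape[1]]=a;o[:b.shape[0],a.shape[1]:]=b;cv2.imwrite('pics/z.png',cv2.resize(o,(800,int(800*o.shape[0]/o.shape[1]))))
E
```

```text
top
stop 4637 (array([ 516.2, -246.6]), array([130.2, 222.3]), 8.2) 0.04538817524534822
bed (array([557.9, 254.4]), array([200.3, 200.5]), 12.3) 0.008545871521733028
pin 9 [0.5998 0.2275]
pin 10 [0.5846 0.2957]
pin 10 [0.5312 0.213 ]
pin 10 [0.5163 0.2809]
green 17 [ 0.5281 -0.1582]
red 17 [441.2 291.9] [ 0.513  -0.1995] [ 0.513  -0.1995  0.1022]
brass 33 [435.6 295.3] [ 0.5049 -0.1871] [ 0.5048 -0.1869  0.1029]
collar (array([ 522.3, -300. ]), array([36.2, 36.9]), 79.3) [ 0.5226 -0.3003  0.0739]
die (0.82, array([336.5, 294.4]), np.int64(257), 34) top (array([508.2,  32.3]), array([37.2, 38.6]), 78.2) 0.0199 boss [0.5064 0.0328] 87
die (0.7, array([346.7, 231.7]), np.int64(226), 150) top (array([664.1,  11.4]), array([38.6, 34.9]), 2.4) 0.0202 boss [0.6639 0.011 ] 79
die (0.66, array([362.5, 321.6]), np.int64(235), 31) top (array([445.5, -31.8]), array([35.5, 37.7]), 69.3) 0.0206 boss [ 0.444  -0.0298] 98
die (0.61, array([324.9, 334.1]), np.int64(247), 102) top (array([412.7,  56.5]), array([37.3, 37. ]), 15.4) 0.0199 boss [0.4121 0.0573] 95
die (0.59, array([347.2, 265.4]), np.int
[... 674 characters left out ...]
, array([35.8, 43.1]), 16.0) [ 0.5228 -0.296   0.0727]
die (0.92, array([336.8, 238.3]), np.int64(358), 29) top (array([578.7,   7.8]), array([42.3, 40.7]), 57.4) 0.0191 boss [0.5784 0.0213] 80
die (0.75, array([298.9, 235.1]), np.int64(267), 161) top (array([662.5,  12.4]), array([35.5, 41.5]), 9.4) 0.0196 boss [0.6635 0.0136] 77
die (0.64, array([398.4, 232. ]), np.int64(304), 29) top (array([445. , -29.3]), array([42.3, 38.2]), 68.8) 0.0197 boss [ 0.4466 -0.004 ] 80
die (0.57, array([368.4, 249.4]), np.int64(367), 32) top (array([508. ,  35.5]), array([40.8, 38.1]), 76.8) 0.0197 boss [0.5073 0.0452] 83
die (0.54, array([413.1, 262.2]), np.int64(333), 124) top (array([412.4,  59.6]), array([38.5, 37.3]), 15.9) 0.0192 boss [0.4135 0.0689] 90
  return _methods._mean(a, axis=axis, dtype=dtype,
  ret = ret.dtype.type(ret / rcount)
```

View pics/z.png

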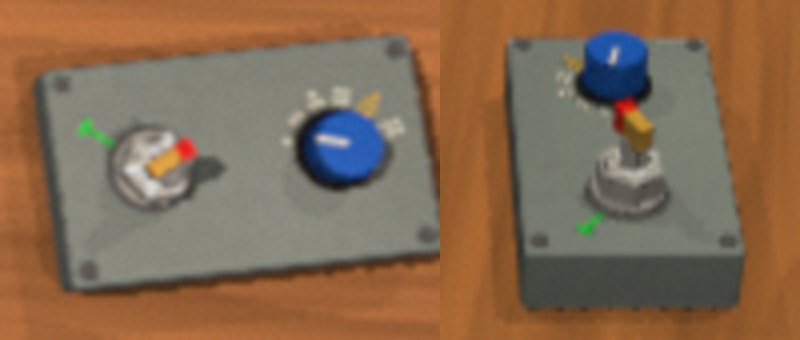

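```bash
cat >> m.py <<'E'
def plan(target,yaw=None):
    """print tool-axis shift to world target after/before turn; yaw deg of tool x"""
    s=env.sense(); Rm=R.from_rotvec(s['eef_rot']).as_matrix(); y=np.degrees(np.arctan2(Rm[1,0],Rm[0,0]))
    print('clock',round(s['clock'],1),'pos',s['eef_pos'].round(4),'yaw',round(y,1),'tilt',Rm[:,2].round(4),'j7',round(s['q'][6],3),'F',s['contact_force'].round(1),'w',round(s['gripper_width'],3))
    if target is not None: print('shift tool',(Rm.T@(np.array(target)-s['eef_pos'])).round(4))
    if yaw is not None:
        for k in range(3):
            d=(yaw+60*k-y+90)%180-90; print('az for yaw',round((yaw+60*k)%180,1),round(-np.radians(d),3))
E
python3 - <<'E'
from m import *
ax=np.array([.5077,-.1915])
for n in('top','side'):
    p=snap(n);P=cloud(p)
    m=near(P,ax,.026)&(P[...,2]>.0635)&(P[...,2]<.0705); q=P[m][:,:2]; print(n,len(q),rect(q))
    best=[]
    for t in range(0,60,2):
        a=np.radians(t+60*np.arange(6)); N=np.c_[np.cos(a),np.sin(a)]
        for dx in np.arange(-.003,.0031,.001):
            for dy in np.arange(-.003,.0031,.001):
                e=((q-ax-[dx,dy])@N.T).max(1)-.018; best.append((np.clip(e,0,None).mean()*1e3,t,dx,dy))
    best.sort(); print([(round(b[0],3),b[1],b[2].round(3),b[3].round(3)) for b in best[:8]])
    c=proj(p,(*ax,.067)).astype(int); cv2.imwrite(f'pics/n_{n}.png',cv2.resize(p['img'][c[1]-16:c[1]+17,c[0]-20:c[0]+20,::-1],None,fx=10,fy=10,interpolation=cv2.INTER_CUBIC))
    f=env.landmark_of(p,'mark'); print([(np.round(d['uv'],1),round(d['confidence'],2)) for d in f])
cv2.imwrite('pics/n.png',np.hstack([cv2.imread('pics/n_top.png'),cv2.imread('pics/n_side.png')]))
plan((.5077,-.1915,.245))
E
```

```text
top 139 (array([ 508. , -191.7]), array([38.6, 35.1]), 44.8)
[(np.float64(0.006), 14, np.float64(0.0), np.float64(0.0)), (np.float64(0.009), 12, np.float64(0.0), np.float64(0.0)), (np.float64(0.012), 16, np.float64(0.0), np.float64(0.0)), (np.float64(0.014), 10, np.float64(0.0), np.float64(0.0)), (np.float64(0.02), 8, np.float64(0.0), np.float64(0.0)), (np.float64(0.021), 12, np.float64(0.001), np.float64(0.0)), (np.float64(0.021), 10, np.float64(0.0), np.float64(-0.001)), (np.float64(0.022), 10, np.float64(0.001), np.float64(0.0))]
[(array([245.2, 269.3]), 0.22)]
side 114 (array([ 506.8, -187.6]), array([36.1, 39.3]), 10.0)
[(np.float64(0.169), 8, np.float64(-0.001), np.float64(0.002)), (np.float64(0.17), 10, np.float64(0.0), np.float64(0.002)), (np.float64(0.17), 12, np.float64(0.0), np.float64(0.002)), (np.float64(0.174), 14, np.float64(0.0), np.float64(0.002)), (np.float64(0.176), 10, np.float64(-0.001), np.float64(0.002)), (np.float64(0.176), 8, np.float64(0.0), np.float64(0.002)), (np.float64(0.183), 16, np.float64(0.0), np.float64(0.002)), (np.float64(0.183), 14, np.float64(0.0), np.float64(0.003))]
[(array([259.5, 197.4]), 0.6)]
clock 1.6 pos [0.2508 0.5725 0.2453] yaw 66.3 tilt [-0. -0. -1.] j7 -0.113 F [0.7 0.4 0.8] w 0.999
shift tool [-5.967e-01  5.419e-01  3.000e-04]
```

View pics/n.png

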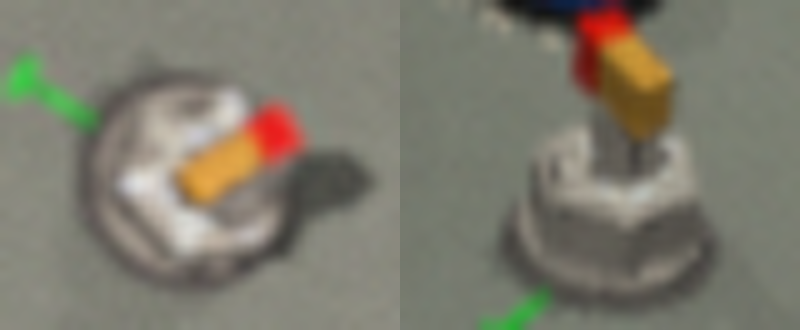

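```bash
python3 -m jog '[-0.03,0.027,0,0,0,0,-0.03,0.027,0,0,0,0,-0.03,0.027,0,0,0,0,-0.03,0.027,0,0,0,0,-0.03,0.027,0,0,0,0,-0.03,0.027,0,0,0,0,-0.03,0.027,0,0,0,0,-0.03,0.027,0,0,0,0,-0.03,0.027,0,0,0,0,-0.03,0.027,0,0,0,0]' 0.0854 40; python3 -c "
from m import *
plan((.5077,-.1915,.245))"
```

```text
clock: 2.6
eef_pos: [0.378, 0.1879, 0.2456]
eef_rot: [-2.629, -1.719, -0.001]
contact_force: [1.5, 0.4, -0.5]
gripper_width: 1.001
clock 2.6 pos [0.378  0.1879 0.2456] yaw 66.4 tilt [ 6.e-04  5.e-04 -1.e+00] j7 0.581 F [ 1.5  0.4 -0.5] w 1.001
shift tool [-0.2955  0.271   0.0005]
```

The nut's flats face about 10° (world yaw), matching the housing's 8°. The bar's red end points at about -56° and the green line at about +58°.

```bash
python3 -m jog '[-0.0328,0.0301,0,0,0,0,-0.0328,0.0301,0,0,0,0,-0.0328,0.0301,0,0,0,0,-0.0328,0.0301,0,0,0,0,-0.0328,0.0301,0,0,0,0,-0.0328,0.0301,0,0,0,0,-0.0328,0.0301,0,0,0,0,-0.0328,0.0301,0,0,0,0,-0.0328,0.0301,0,0,0,0,0,0,0,0,0,0.14]'; python3 -m jog '[0,0,0.005,0,0,0.14,0,0,0.005,0,0,0.14,0,0,0.005,0,0,0.14,0,0,0.005,0,0,0.14,0,0,0.005,0,0,0.14,0,0,0.005,0,0,0.14,0,0,0.005,0,0,0.14,0,0,0.005,0,0,0.14,0,0,0.005,0,0,0.14,0,0,0,0,0,0.14]'; python3 -m jog '[0,0,0,0,0,0.14,0,0,0,0,0,0.14,0,0,0,0,0,0.14,0,0,0,0,0,0.07,0,0,0,0,0,0,0,0,0,0,0,0]'
python3 -c "
from m import *
plan((.5077,-.1915,.064),10)"
```

```text
clock: 3.6
eef_pos: [0.5076, -0.1958, 0.2454]
eef_rot: [2.744, 1.524, -0.001]
contact_force: [-0.9, 0.8, -0.5]
gripper_width: 0.994
clock: 4.6
eef_pos: [0.5073, -0.1895, 0.1999]
eef_rot: [-3.083, 0.605, 0.001]
contact_force: [0.1, 0.2, 0.6]
gripper_width: 1.0
clock: 5.2
eef_pos: [0.5075, -0.1896, 0.2003]
eef_rot: [2.849, -1.323, 0.0]
contact_force: [0.5, 0.4, -0.2]
gripper_width: 1.002
clock 5.2 pos [ 0.5075 -0.1896  0.2003] yaw -49.8 tilt [-0.e+00 -1.e-04 -1.e+00] j7 -0.115 F [ 0.5  0.4 -0.2] w 1.002
shift tool [0.0016 0.001  0.1363]
az for yaw 10 -1.044
az for yaw 70 1.051
az for yaw 130 0.003
```

```bash
python3 -m jog '[0.0016,0.001,0.03,0,0,0,0,0,0.03,0,0,0,0,0,0.03,0,0,0,0,0,0.02,0,0,0,0,0,0.012,0,0,0,0,0,0.01,0,0,0,0,0,0.002,0,0,0,0,0,0,0,0,0,0,0,0,0,0,0]' 0.055; python3 -m jog '[0,0,0,0,0,0,0,0,0,0,0,0,0,0,0,0,0,0,0,0,0,0,0,0,0,0,0,0,0,0,0,0,0,0,0,0,0,0,0,0,0,0,0,0,0,0,0,0]' 0.02 40;python3 -c "
from m import *
plan((.5077,-.1915,.064),10)"
```

```text
clock: 6.1
eef_pos: [0.5081, -0.1917, 0.067]
eef_rot: [-2.848, 1.326, -0.002]
contact_force: [-0.2, 0.3, 0.4]
gripper_width: 0.645
clock: 6.9
eef_pos: [0.5076, -0.1911, 0.067]
eef_rot: [-2.847, 1.326, 0.0]
contact_force: [-5.3, 5.1, 14.7]
gripper_width: 0.412
clock 6.9 pos [ 0.5076 -0.1911  0.067 ] yaw -49.9 tilt [ 2.0e-04  1.1e-03 -1.0e+00] j7 0.033 F [-5.3  5.1 14.7] w 0.412
shift tool [0.0004 0.0002 0.003 ]
az for yaw 10 -1.046
az for yaw 70 1.048
az for yaw 130 0.001
```

```bash
python3 -m jog '[0,0,-0.001,0,0,0,0,0,0,0,0,-0.06,0,0,0,0,0,-0.1,0,0,0,0,0,-0.1,0,0,0,0,0,-0.1]' 0.02 60; python3 -m jog '[0,0,0,0,0,-0.12,0,0,0,0,0,-0.12,0,0,0,0,0,-0.12,0,0,0,0,0,-0.12,0,0,0,0,0,-0.12,0,0,0,0,0,-0.12,0,0,0,0,0,-0.12,0,0,0,0,0,-0.12,0,0,0,0,0,-0.12,0,0,0,0,0,-0.12]'; python3 -m jog '[0,0,0,0,0,-0.12,0,0,0,0,0,-0.12,0,0,0,0,0,-0.05,0,0,0,0,0,0,0,0,0,0,0,0]'; python3 -c "
from m import *
plan(None);print(env.sense()['moment'])"
```

```text
clock: 7.4
eef_pos: [0.5075, -0.191, 0.0673]
eef_rot: [-3.04, 0.789, 0.001]
contact_force: [-1.6, 4.2, -2.8]
gripper_width: 0.401
clock: 8.4
eef_pos: [0.507, -0.1909, 0.0673]
eef_rot: [-2.954, -1.067, 0.002]
contact_force: [-4.1, 4.6, -0.8]
gripper_width: 0.404
clock: 8.9
eef_pos: [0.507, -0.191, 0.0673]
eef_rot: [-2.772, -1.476, 0.001]
contact_force: [-3.7, 4.6, -0.3]
gripper_width: 0.403
clock 8.9 pos [ 0.507  -0.191   0.0673] yaw 56.1 tilt [-1.5e-03  9.0e-04 -1.0e+00] j7 1.36 F [-3.7  4.6 -0.3] w 0.403
[1.28823418 0.60256736 0.14581899]
```

```bash
python3 -m jog '[0,0,0,0,0,0,0,0,0,0,0,0,0,0,0,0,0,0,0,0,0,0,0,0,0,0,-0.02,0,0,0,0,0,-0.03,0,0,0,0,0,-0.03,0,0,0,0,0,-0.03,0,0,0,0,0,0,0,0,0]' 0.06 40
cat >> m.py <<'E'
def look(name,ax=(.5077,-.1915)):
    o=[]
    for n in('top','side'):
        p=snap(n);P=cloud(p);h=hsv(p)
        c=proj(p,(*ax,.067)).astype(int); o.append(cv2.resize(p['img'][c[1]-20:c[1]+20,c[0]-25:c[0]+25,::-1],None,fx=8,fy=8,interpolation=cv2.INTER_CUBIC))
        sh=near(P,ax,.03); red=sh&((h[...,0]<6)|(h[...,0]>174))&(h[...,1]>140)&(P[...,2]>.07); br=sh&(h[...,0]>10)&(h[...,0]<26)&(h[...,1]>120)&(P[...,2]>.07)
        g=green(p)
        if red.any() and br.any():
            r=P[red].mean(0);b=P[br].mean(0); print(n,'bar',red.sum(),br.sum(),r.round(4),b.round(4),'yaw',np.degrees(np.arctan2(*(r-b)[1::-1])).round(1),'ctr',((r*red.sum()+b*br.sum())/(red.sum()+br.sum())).round(4))
        if g.any(): 
            x=pix(p,g,.045).mean(0);print(' green',g.sum(),x.round(4),np.degrees(np.arctan2(*(x-ax)[::-1])).round(1))
    cv2.imwrite('pics/'+name,np.hstack(o))
E
python3 -c "
from m import *
plan(None);look('l1.png')"
```

```text
clock: 9.8
eef_pos: [0.5093, -0.1923, 0.1809]
eef_rot: [2.77, 1.473, 0.006]
contact_force: [0.2, 0.5, -0.3]
gripper_width: 0.702
clock 9.8 pos [ 0.5093 -0.1923  0.1809] yaw 56.0 tilt [ 0.0054 -0.0014 -1.    ] j7 1.332 F [ 0.2  0.5 -0.3] w 0.702
top bar 15 32 [ 0.5125 -0.1997  0.1017] [ 0.5047 -0.1869  0.1018] yaw -58.8 ctr [ 0.5072 -0.191   0.1018]
 green 17 [ 0.5282 -0.1575] 58.9
side bar 17 85 [ 0.5154 -0.1988  0.098 ] [ 0.5068 -0.1833  0.1457] yaw -60.8 ctr [ 0.5082 -0.1859  0.1377]
 green 15 [ 0.5283 -0.159 ] 57.6
```

View pics/l1.png

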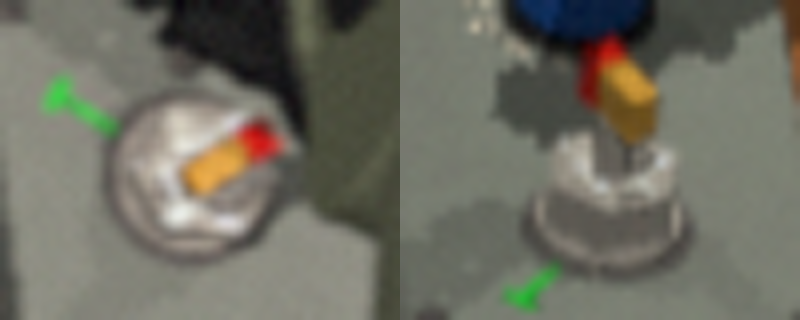

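```bash
python3 -m jog '[0,0,0,0,0,0.14,0,0,0,0,0,0.14,0,0,0,0,0,0.14,0,0,0,0,0,0.14,0,0,0,0,0,0.14,0,0,0,0,0,0.14,0,0,0,0,0,0.14,0,0,0,0,0,0.14,0,0,0,0,0,0.14,0,0,0,0,0,0.14]' 0.04;python3 -m jog '[0,0,0,0,0,0.14,0,0,0,0,0,0.14,0,0,0,0,0,0.14,0,0,0,0,0,0.14,0,0,0,0,0,0.14,0,0,0,0,0,0.14,0,0,0,0,0,0.14,0,0,0,0,0,0.14,0,0,0,0,0,0.14,0,0,0,0,0,0.14]';python3 -m jog '[0,0,0,0,0,0.14,0,0,0,0,0,0.14,0,0,0,0,0,0.14,0,0,0,0,0,0.14,0,0,0,0,0,0.14,0,0,0,0,0,0.04,0,0,0,0,0,0,0,0,0,0,0,0]'; python3 -c "
from m import *
plan((.5077,-.1915,.092),-147)"
```

```text
clock: 10.9
eef_pos: [0.5072, -0.1915, 0.1762]
eef_rot: [3.069, -0.667, -0.003]
contact_force: [0.3, 0.6, 0.3]
gripper_width: 0.468
clock: 11.9
eef_pos: [0.5072, -0.1916, 0.1763]
eef_rot: [1.917, -2.486, -0.001]
contact_force: [0.0, -0.4, 0.0]
gripper_width: 0.469
clock: 12.7
eef_pos: [0.5073, -0.1916, 0.1767]
eef_rot: [0.9, -3.009, 0.0]
contact_force: [0.1, -0.2, 0.2]
gripper_width: 0.469
clock 12.7 pos [ 0.5073 -0.1916  0.1767] yaw -146.7 tilt [-1.3e-03 -5.0e-04 -1.0e+00] j7 -1.501 F [ 0.1 -0.2  0.2] w 0.469
shift tool [-0.0005 -0.0001  0.0847]
az for yaw 33 0.005
az for yaw 93 -1.042
az for yaw 153 1.052
```

```bash
python3 -m jog '[0,0,0.03,0,0,0,0,0,0.03,0,0,0,0,0,0.015,0,0,0,0,0,0.009,0,0,0,0,0,0,0,0,0]'; python3 -m jog '[0,0,0,0,0,0,0,0,0,0,0,0,0,0,0,0,0,0,0,0,0,0,0,0,0,0,0,0,0,0,0,0,0,0,0,0,0,0,0,0,0,0,0,0,0,0,0,0]' 0 30;  python3 -c "
from m import *
plan(None);look('l2.png')"
```

```text
clock: 13.2
eef_pos: [0.5074, -0.1918, 0.093]
eef_rot: [0.898, -3.01, -0.0]
contact_force: [-0.4, -0.0, 0.8]
gripper_width: 0.472
clock: 14.0
eef_pos: [0.5078, -0.192, 0.0942]
eef_rot: [-0.897, 3.01, -0.001]
contact_force: [-2.1, -0.7, 7.5]
gripper_width: 0.115
clock 14.0 pos [ 0.5078 -0.192   0.0942] yaw -146.8 tilt [ 1.e-03 -6.e-04 -1.e+00] j7 -1.406 F [-2.1 -0.7  7.5] w 0.115
 green 15 [ 0.5283 -0.159 ] 57.6
```

```bash
python3 -m jog '[0,0,0,0,0,-0.118,0,0,0,0,0,-0.118,0,0,0,0,0,-0.118,0,0,0,0,0,-0.118,0,0,0,0,0,-0.118,0,0,0,0,0,-0.118,0,0,0,0,0,-0.118,0,0,0,0,0,-0.118,0,0,0,0,0,-0.118,0,0,0,0,0,-0.118]' ;python3 -m jog '[0,0,0,0,0,-0.118,0,0,0,0,0,-0.118,0,0,0,0,0,-0.118,0,0,0,0,0,-0.118,0,0,0,0,0,-0.118,0,0,0,0,0,-0.118,0,0,0,0,0,-0.118,0,0,0,0,0,0,0,0,0,0,0,0]';python3 -c "
from m import *
plan(None)"; python3 -m jog '[0,0,0,0,0,0,0,0,0,0,0,0,0,0,0,0,0,0,0,0,0,0,0,0,0,0,-0.03,0,0,0,0,0,-0.03,0,0,0,0,0,-0.03,0,0,0,0,0,0,0,0,0]' 0.06;  python3 -c "
from m import *
plan(None);look('l2.png')"
```

```text
clock: 15.1
eef_pos: [0.5082, -0.1912, 0.0942]
eef_rot: [-2.425, 1.995, -0.001]
contact_force: [-1.8, 5.4, 7.4]
gripper_width: 0.111
clock: 16.0
eef_pos: [0.5078, -0.1907, 0.0941]
eef_rot: [-3.02, 0.861, 0.0]
contact_force: [-2.9, 7.7, 11.5]
gripper_width: 0.112
clock 16.0 pos [ 0.5078 -0.1907  0.0941] yaw -31.8 tilt [ 4.0e-04  1.7e-03 -1.0e+00] j7 0.155 F [-2.9  7.7 11.5] w 0.112
clock: 16.8
eef_pos: [0.509, -0.1923, 0.1865]
eef_rot: [-3.021, 0.863, -0.008]
contact_force: [0.4, -0.5, -0.8]
gripper_width: 0.701
clock 16.8 pos [ 0.509  -0.1923  0.1865] yaw -31.9 tilt [ 0.0047 -0.0011 -1.    ] j7 0.073 F [ 0.4 -0.5 -0.8] w 0.701
top bar 20 14 [ 0.5115 -0.182   0.1004] [ 0.5072 -0.1897  0.1004] yaw 60.6 ctr [ 0.5098 -0.1852  0.1004]
 green 17 [ 0.5281 -0.1582] 58.5
side bar 39 62 [ 0.5123 -0.1812  0.0965] [ 0.5042 -0.1879  0.1642] yaw 39.6 ctr [ 0.5073 -0.1853  0.1381]
 green 16 [ 0.528  -0.1592] 57.8
```

View pics/l2.png

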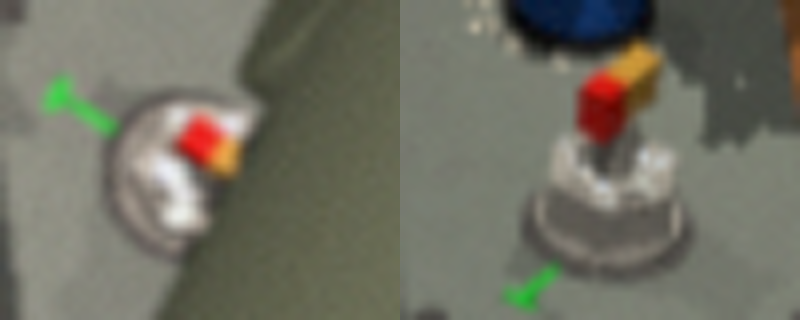

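```bash
python3 -m jog '[0,0,0,0,0,-0.14,0,0,0,0,0,-0.14,0,0,0,0,0,-0.14,0,0,0,0,0,-0.14,0,0,0,0,0,-0.14,0,0,0,0,0,-0.14,0,0,0,0,0,-0.14,0,0,0,0,0,-0.14,0,0,0,0,0,-0.14,0,0,0,0,0,-0.14]' 0.055 ; python3 -m jog '[0,0,0,0,0,-0.135,0,0,0,0,0,0,0,0,0,0,0,0]'; python3 -c "
from m import *
plan((.5075,-.1913,.067),56);look('l3.png')"
```

```text
clock: 17.9
eef_pos: [0.5072, -0.1914, 0.1821]
eef_rot: [-2.861, -1.294, 0.002]
contact_force: [-0.3, -0.2, -0.5]
gripper_width: 0.641
clock: 18.2
eef_pos: [0.5073, -0.1916, 0.1826]
eef_rot: [-2.775, -1.47, 0.001]
contact_force: [-0.0, -0.1, -0.0]
gripper_width: 0.643
clock 18.2 pos [ 0.5073 -0.1916  0.1826] yaw 55.8 tilt [-1.e-03  6.e-04 -1.e+00] j7 1.327 F [-0.  -0.1 -0. ] w 0.643
shift tool [4.000e-04 1.000e-04 1.156e-01]
az for yaw 56 -0.003
az for yaw 116 -1.05
az for yaw 176 1.044
top bar 20 41 [ 0.5115 -0.1819  0.1007] [ 0.5048 -0.1952  0.1004] yaw 63.1 ctr [ 0.507  -0.1908  0.1005]
 green 16 [ 0.5285 -0.1576] 58.4
side bar 43 71 [ 0.5122 -0.1819  0.0992] [ 0.5044 -0.1927  0.1635] yaw 54.1 ctr [ 0.5074 -0.1886  0.1392]
 green 17 [ 0.523  -0.1996] -28.1
```

```bash
python3 -m jog '[0,0,0.03,0,0,0,0,0,0.03,0,0,0,0,0,0.03,0,0,0,0,0,0.0245,0,0,0,0,0,0,0,0,0]'; python3 -m jog '[0,0,0,0,0,0,0,0,0,0,0,0,0,0,0,0,0,0,0,0,0,0,0,0,0,0,0,0,0,0,0,0,0,0,0,0,0,0,0,0,0,0,0.06,0,0,0,0,0,0.1,0,0,0,0,0,0.1]' 0.02 60; python3 -m jog '[0,0,0,0,0,0.12,0,0,0,0,0,0.12,0,0,0,0,0,0.12,0,0,0,0,0,0.12,0,0,0,0,0,0.12,0,0,0,0,0,0.12,0,0,0,0,0,0.12,0,0,0,0,0,0.12,0,0,0,0,0,0.12,0,0,0,0,0,0.12]'; python3 -c "
from m import *
plan(None);print(env.sense()['moment'])"
```

```text
clock: 18.8
eef_pos: [0.5061, -0.191, 0.0662]
eef_rot: [-2.771, -1.473, 0.006]
contact_force: [0.1, 0.0, 0.7]
gripper_width: 0.643
clock: 19.8
eef_pos: [0.5084, -0.1914, 0.0702]
eef_rot: [-3.121, 0.356, -0.003]
contact_force: [0.2, -0.5, 0.5]
gripper_width: 0.643
clock 19.8 pos [ 0.5084 -0.1914  0.0702] yaw -13.0 tilt [ 1.8e-03  5.0e-04 -1.0e+00] j7 0.503 F [ 0.2 -0.5  0.5] w 0.643
[-0.00536568 -0.05123408  0.00939886]invalid input
```

The closing call was refused because of a miscounted row, so the turn ran with the jaws still open and nothing was touched. I'll turn back and repeat it.

```bash
python3 -m jog '[0,0,0,0,0,-0.12,0,0,0,0,0,-0.12,0,0,0,0,0,-0.12,0,0,0,0,0,-0.12,0,0,0,0,0,-0.12,0,0,0,0,0,-0.12,0,0,0,0,0,-0.12,0,0,0,0,0,-0.12,0,0,0,0,0,-0.12,0,0,0,0,0,-0.12]' && python3 -m jog '[0,0,-0.001,0,0,0,0,0,0,0,0,0,0,0,0,0,0,0,0,0,0,0,0,0,0,0,0,0,0,0,0,0,0,0,0,0,0,0,0,0,0,0,0,0,0,0,0,0]' 0.02 60; python3 -c "
from m import *
plan(None);print(env.sense()['moment'])"
```

```text
clock: 20.8
eef_pos: [0.5082, -0.1917, 0.0702]
eef_rot: [2.769, 1.481, 0.001]
contact_force: [0.1, -0.3, -0.8]
gripper_width: 0.643
clock: 21.6
eef_pos: [0.5082, -0.1918, 0.0713]
eef_rot: [2.775, 1.47, 0.001]
contact_force: [-4.0, 1.8, 19.2]
gripper_width: 0.401
clock 21.6 pos [ 0.5082 -0.1918  0.0713] yaw 55.8 tilt [ 1.3e-03 -5.0e-04 -1.0e+00] j7 1.357 F [-4.   1.8 19.2] w 0.401
[0.25328646 0.8831654  0.129286  ]
```

```bash
python3 -m jog '[0,0,0,0,0,0.12,0,0,0,0,0,0.12,0,0,0,0,0,0.12,0,0,0,0,0,0.12,0,0,0,0,0,0.12,0,0,0,0,0,0.12,0,0,0,0,0,0.12,0,0,0,0,0,0.12,0,0,0,0,0,0.12,0,0,0,0,0,0.12]' ; python3 -m jog '[0,0,0,0,0,0.1,0,0,0,0,0,0.1,0,0,0,0,0,0.1,0,0,0,0,0,0.1,0,0,0,0,0,0.1,0,0,0,0,0,0.05,0,0,0,0,0,0]'; python3 -c "
from m import *
plan(None);print(env.sense()['moment'])"
python3 -m jog '[0,0,0,0,0,0.05,0,0,0,0,0,0.03,0,0,0,0,0,0]'; python3 -c "
from m import *
plan(None);print(env.sense()['moment'])"
```

```text
clock: 22.6
eef_pos: [0.5072, -0.1923, 0.0713]
eef_rot: [3.12, -0.363, 0.0]
contact_force: [-13.1, -2.5, 23.3]
gripper_width: 0.406
clock: 23.3
eef_pos: [0.5066, -0.192, 0.0712]
eef_rot: [-2.906, 1.192, 0.001]
contact_force: [-15.1, -0.6, 28.7]
gripper_width: 0.403
clock 23.3 pos [ 0.5066 -0.192   0.0712] yaw -44.6 tilt [-6.e-04  3.e-04 -1.e+00] j7 0.101 F [-15.1  -0.6  28.7] w 0.403
[-0.01171699  3.47244027 -0.12783378]
clock: 23.6
eef_pos: [0.5066, -0.192, 0.0713]
eef_rot: [-2.857, 1.307, 0.001]
contact_force: [-15.6, -0.5, 28.2]
gripper_width: 0.406
clock 23.6 pos [ 0.5066 -0.192   0.0713] yaw -49.2 tilt [-6.e-04  6.e-04 -1.e+00] j7 0.042 F [-15.6  -0.5  28.2] w 0.406
[ 0.06340375  3.55662646 -0.09766257]
```

```bash
python3 -m jog '[0,0,-0.0015,0,0,0.04,0,0,0,0,0,0.03,0,0,0,0,0,0]'; python3 -c "
from m import *
plan(None);print(env.sense()['moment'])"
python3 -m jog '[0,0,0,0,0,0.03,0,0,0,0,0,0.03,0,0,0,0,0,0]'; python3 -c "
from m import *
plan(None);print(env.sense()['moment'])"
```

```text
clock: 23.9
eef_pos: [0.5064, -0.1919, 0.0716]
eef_rot: [2.81, -1.403, -0.002]
contact_force: [-10.0, -4.3, 0.3]
gripper_width: 0.397
clock 23.9 pos [ 0.5064 -0.1919  0.0716] yaw -53.1 tilt [-1.7e-03 -3.0e-04 -1.0e+00] j7 -0.012 F [-10.   -4.3   0.3] w 0.397
[-0.95980295  2.08458719  0.68108366]
clock: 24.2
eef_pos: [0.5072, -0.1912, 0.0717]
eef_rot: [-2.768, 1.486, 0.001]
contact_force: [-6.5, -0.2, 1.8]
gripper_width: 0.398
clock 24.2 pos [ 0.5072 -0.1912  0.0717] yaw -56.5 tilt [-7.e-04  5.e-04 -1.e+00] j7 -0.056 F [-6.5 -0.2  1.8] w 0.398
[0.15762336 1.48811419 1.05606782]
```

```bash
python3 -m jog '[0,0,0,0,0,0,0,0,0,0,0,0,0,0,0,0,0,0,0,0,0,0,0,0,0,0,-0.03,0,0,0,0,0,-0.04,0,0,0,0,0,-0.04,0,0,0,0,0,0,0,0,0]' 0.06 40;  python3 -c "
from m import *
plan((.5236,-.3005,.18));look('l3.png')"
```

```text
clock: 25.0
eef_pos: [0.5093, -0.1925, 0.1855]
eef_rot: [-2.769, 1.48, -0.009]
contact_force: [1.1, 0.1, -0.9]
gripper_width: 0.703
clock 25.0 pos [ 0.5093 -0.1925  0.1855] yaw -56.3 tilt [ 0.006  -0.0012 -1.    ] j7 -0.177 F [ 1.1  0.1 -0.9] w 0.703
shift tool [0.0977 0.0481 0.0058]
 green 12 [ 0.5299 -0.1561] 58.0
side bar 39 65 [ 0.5123 -0.1818  0.096 ] [ 0.506  -0.1867  0.167 ] yaw 38.2 ctr [ 0.5084 -0.1849  0.1404]
 green 16 [ 0.5327 -0.2213] -50.0
```

View pics/l3.png

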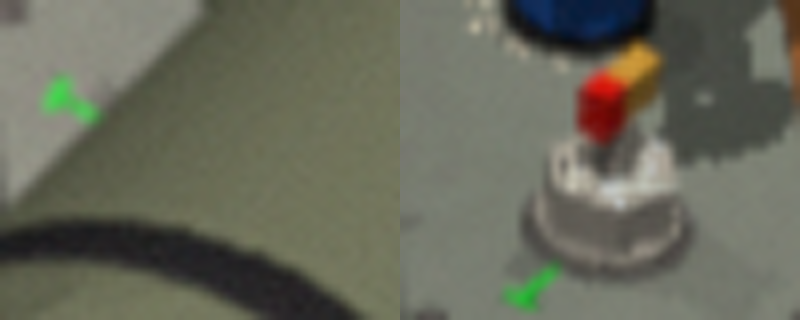

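Run:
```python
from m import *
p=env.get_image('side'); 
p2=env.get_image('top')
for n,p in(('top',p2),('side',p)):
    img=cv2.imread(f'pics/{n}0.png')[:,:,::-1]; h=cv2.cvtColor(np.ascontiguousarray(img),cv2.COLOR_RGB2HSV).astype(int)
    v,u=np.mgrid[0:480,0:640]
    c=np.array([.5236,-.3005])
    for z,r0,r1,nm in((.074,0,.0185,'ptr'),(.045,.022,.04,'dots')):
        X=np.array([[at_z(p,(a,b),z)[:2] for a in range(330,530)] for b in range(110,330)]); d=X-c; r=np.hypot(d[...,0],d[...,1]); H=h[110:330,330:530]
        m=(r<r1)&(r>=r0)&(((H[...,1]<70)&(H[...,2]>(170 if nm=='ptr' else 160)))|((nm=='dots')&(H[...,0]>15)&(H[...,0]<32)&(H[...,1]>90)))
        a=np.degrees(np.arctan2(d[...,1],d[...,0]))
        print(n,nm,sorted([(int(a[i,j].round()),int(1000*r[i,j]),'Y' if H[i,j,1]>90 else 'w') for i,j in np.argwhere(m)]), d[m].mean(0).round(4))
o=cv2.imread('pics/top0.png')[265:315,450:510]; q=cv2.imread('pics/side0.png')[122:172,340:400]
cv2.imwrite('pics/col.png',cv2.resize(np.hstack([o,q]),None,fx=6.5,fy=6.5,interpolation=cv2.INTER_CUBIC))
```

```text
top ptr [(67, 8, 'w'), (71, 3, 'w'), (73, 10, 'w'), (76, 12, 'w'), (79, 14, 'w'), (80, 5, 'w'), (80, 17, 'w'), (83, 7, 'w'), (85, 10, 'w'), (87, 12, 'w'), (88, 14, 'w'), (88, 16, 'w'), (104, 5, 'w')] [0.0015 0.0105]
top dots [(-72, 35, 'w'), (-71, 33, 'w'), (-70, 38, 'w'), (-69, 36, 'w'), (-67, 34, 'w'), (-67, 39, 'w'), (-66, 32, 'w'), (-65, 37, 'w'), (-64, 35, 'w'), (-62, 33, 'w'), (-62, 38, 'w'), (-61, 36, 'w'), (-60, 31, 'w'), (-59, 34, 'w'), (-43, 33, 'Y'), (-42, 30, 'Y'), (-40, 31, 'Y'), (-40, 35, 'Y'), (-38, 37, 'Y'), (-37, 33, 'Y'), (-36, 30, 'Y'), (-36, 39, 'Y'), (-35, 35, 'Y'), (-34, 32, 'Y'), (-33, 28, 'Y'), (-33, 37, 'Y'), (-32, 34, 'Y'), (-30, 31, 'Y'), (-30, 36, 'Y'), (-28, 33, 'Y'), (-15, 34, 'w'), (-12, 29, 'w'), (-12, 31, 'w'), (-11, 34, 'w'), (-10, 36, 'w'), (-8, 28, 'w'), (-7, 31, 'w'), (-7, 33, 'w'), (-7, 36, 'w'), (-3, 28, 'w'), (-3, 31, 'w'), (-3, 33, 'w'), (-3, 35, 'w'), (1, 30, 'w'), (1, 35, 'w'), (2, 28, 'w'), (16, 29, 'w'), (18, 32, 'w'), (20, 29, 'w'), (21, 35, 'w'), (22, 27, 'w'), (22, 32, 'w'), (24, 30, 'w'), (24, 35, 'w'), (26, 28, 'w'), (26, 33, 'w'), (28, 31, 'w'), (30, 29, 'w'), (44, 28, 'w'), (47, 30, 'w'), (50, 31, 'w'), (51, 28, 'w'), (54, 30, 'w'), (58, 29, 'w'), (60, 31, 'w'), (79, 30, 'w'), (82, 27, 'w'), (83, 29, 'w')] [ 0.0243 -0.0062]
side ptr [(63, 2, 'w'), (82, 6, 'w'), (87, 10, 'w')] [0.0009 0.0066]
side dots [(-88, 27, 'w'), (-88, 31, 'w'), (-87, 35, 'w'), (-49, 32, 'Y'), (-45, 33, 'Y'), (-43, 28, 'Y'), (-42, 35, 'Y'), (-39, 30, 'Y'), (-39, 36, 'Y'), (-36, 32, 'Y'), (-36, 38, 'Y'), (-33, 27, 'Y'), (-33, 33, 'Y'), (-30, 29, 'Y'), (22, 33, 'w'), (106, 37, 'Y'), (108, 33, 'Y'), (110, 38, 'Y'), (112, 34, 'Y'), (114, 38, 'Y'), (116, 34, 'Y'), (117, 39, 'Y'), (119, 30, 'Y'), (120, 35, 'Y'), (123, 31, 'Y'), (124, 36, 'Y'), (127, 33, 'Y'), (127, 37, 'Y')] [0.0037 0.0037]
```

View pics/col.png

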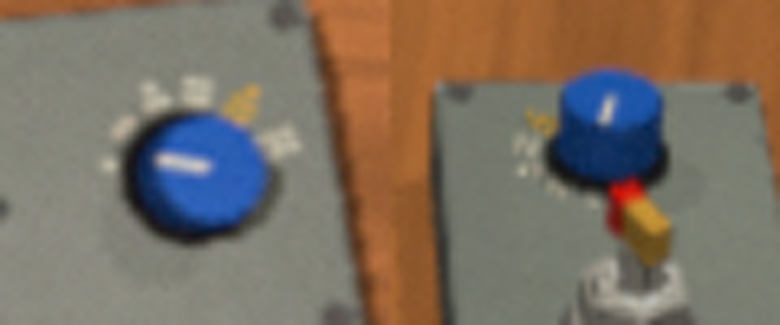

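```bash
python3 -m jog '[0.0244,0.012,0,0,0,0,0.0244,0.012,0,0,0,0,0.0244,0.012,0,0,0,0,0.0245,0.0121,0,0,0,0,0,0,0,0,0,-0.14,0,0,0,0,0,-0.14,0,0,0,0,0,-0.14,0,0,0,0,0,-0.14,0,0,0,0,0,-0.14,0,0,0,0,0,-0.14]' 0.06; python3 -m jog '[0,0,0,0,0,-0.1,0,0,0,0,0,0,0,0,0,0,0,0]'; python3 -c "
from m import *
plan((.5236,-.3005,.068))"
```

```text
clock: 26.2
eef_pos: [0.5216, -0.2993, 0.18]
eef_rot: [-3.134, 0.213, 0.003]
contact_force: [-0.4, 0.1, 0.2]
gripper_width: 0.702
clock: 26.5
eef_pos: [0.5217, -0.2995, 0.1805]
eef_rot: [-3.14, 0.07, 0.002]
contact_force: [-0.2, -1.0, 0.5]
gripper_width: 0.702
clock 26.5 pos [ 0.5217 -0.2995  0.1805] yaw -2.6 tilt [-1.e-03  6.e-04 -1.e+00] j7 0.718 F [-0.2 -1.   0.5] w 0.702
shift tool [0.0021 0.0009 0.1125]
```

```bash
python3 -m jog '[0.002,0.001,0.03,0,0,0,0,0,0.03,0,0,0,0,0,0.03,0,0,0,0,0,0.021,0,0,0,0,0,0,0,0,0]'; python3 -m jog '[0,0,0,0,0,0,0,0,0,0,0,0,0,0,0,0,0,0,0,0,0,0,0,0,0,0,0,0,0,0,0,0,0,0,0,0,0,0,0,0,0,0]' 0.025 50; python3 -c "
from m import *
plan(None);print(env.sense()['moment'])"
```

```text
clock: 27.0
eef_pos: [0.5225, -0.2998, 0.0674]
eef_rot: [-3.139, 0.068, 0.007]
contact_force: [0.1, 0.7, 0.6]
gripper_width: 0.707
clock: 27.7
eef_pos: [0.5233, -0.3009, 0.0717]
eef_rot: [3.141, -0.067, -0.001]
contact_force: [-8.2, 1.1, 5.8]
gripper_width: 0.419
clock 27.7 pos [ 0.5233 -0.3009  0.0717] yaw -2.4 tilt [-4.e-04 -1.e-04 -1.e+00] j7 0.791 F [-8.2  1.1  5.8] w 0.419
[ 0.22916973  1.77568503 -0.03223358]
```

```bash
python3 -m jog '[0,0,0,0,0,0.12,0,0,0,0,0,0.12,0,0,0,0,0,0.12,0,0,0,0,0,0.12,0,0,0,0,0,0.12,0,0,0,0,0,0.12,0,0,0,0,0,0.12,0,0,0,0,0,0.12,0,0,0,0,0,0.12,0,0,0,0,0,0.12]' ; python3 -m jog '[0,0,0,0,0,0.12,0,0,0,0,0,0.12,0,0,0,0,0,0.12,0,0,0,0,0,0.12,0,0,0,0,0,0.12,0,0,0,0,0,0.12,0,0,0,0,0,0.12,0,0,0,0,0,0.055,0,0,0,0,0,0]'; python3 -c "
from m import *
plan(None);print(env.sense()['moment'])"; python3 -m jog '[0,0,0,0,0,0,0,0,0,0,0,0,0,0,0,0,0,0,0,0,0,0,0,0,0,0,-0.03,0,0,0,0,0,-0.04,0,0,0,0,0,-0.04,0,0,0,0,0,0,0,0,0]' 0.0854 40; python3 -c "
from m import *
plan((.5797,.008,.18))"
```

```text
clock: 28.7
eef_pos: [0.5227, -0.3007, 0.0717]
eef_rot: [2.55, -1.834, -0.002]
contact_force: [-13.9, 5.4, 6.9]
gripper_width: 0.422
clock: 29.6
eef_pos: [0.5227, -0.2999, 0.0716]
eef_rot: [1.509, -2.755, -0.004]
contact_force: [-15.5, 9.0, 15.6]
gripper_width: 0.421
clock 29.6 pos [ 0.5227 -0.2999  0.0716] yaw -122.6 tilt [-0.0015  0.0021 -1.    ] j7 -0.875 F [-15.5   9.   15.6] w 0.421
[ 1.62448237  3.45902086 -0.0405947 ]
clock: 30.4
eef_pos: [0.5252, -0.3021, 0.185]
eef_rot: [-1.512, 2.75, -0.008]
contact_force: [0.0, -0.7, -0.6]
gripper_width: 1.006
clock 30.4 pos [ 0.5252 -0.3021  0.185 ] yaw -122.4 tilt [ 0.0053 -0.0029 -1.    ] j7 -0.973 F [ 0.  -0.7 -0.6] w 1.006
shift tool [-0.291   0.1202  0.0044]
```

```bash
cat >> m.py <<'E'
def finddies():
    for n in('top','side'):
        p=snap(n);P=cloud(p)
        for d in dies(p):
            m=d[4];Q=P[m];t=Q[(Q[:,2]>.0145)&(Q[:,2]<.0235)]; b=Q[(Q[:,2]>.025)&(Q[:,2]<.045)]
            if len(t)>40: print(n,d[:4],'block',rect(t[:,:2]),'boss',b[:,:2].mean(0).round(4) if len(b) else'',Q[:,2].max().round(3),'LOOKALIKE' if d[3]>70 else '')
E
python3 -c "
from m import *
finddies()"
python3 -m jog '[-0.0364,0.015,0,0,0,0,-0.0364,0.015,0,0,0,0,-0.0364,0.015,0,0,0,0,-0.0364,0.015,0,0,0,0,-0.0364,0.015,0,0,0,0,-0.0364,0.015,0,0,0,0,-0.0364,0.015,0,0,0,0,-0.0364,0.015,0,0,0,0,0,0,0,0,0,0]';python3 -c "
from m import *
plan((.5795,.008,.08),58);look('l4.png',(.515,-.245))"
```

```text
top (0.79, array([346.8, 231.7]), np.int64(241), 148) block (array([663.5,  11.4]), array([37.9, 34.8]), 2.1) boss [0.6639 0.0105] 0.036 LOOKALIKE
top (0.58, array([348.9, 264.7]), np.int64(237), 35) block (array([580.7,   7.1]), array([37.8, 37.9]), 58.2) boss [0.5792 0.0067] 1.286 
side (0.76, array([336.2, 238.3]), np.int64(393), 31) block (array([579.3,   9.4]), array([43.8, 41.4]), 58.7) boss [0.5793 0.0098] 0.926 
side (0.71, array([412.2, 261.1]), np.int64(370), 123) block (array([413.1,  57.9]), array([38.7, 41.9]), 13.7) boss [0.4127 0.0591] 0.926 LOOKALIKE
side (0.69, array([298.5, 235.4]), np.int64(300), 161) block (array([663.4,  13. ]), array([37.3, 40.3]), 5.3) boss [0.6636 0.0126] 0.034 LOOKALIKE
side (0.65, array([398.8, 232.3]), np.int64(337), 30) block (array([445.4, -29.3]), array([41.6, 37.8]), 71.8) boss [ 0.4453 -0.0292] 0.033 
side (0.61, array([368.3, 249.3]), np.int64(337), 30) block (array([508. ,  35.5]), array([40.4, 37.6]), 77.9) boss [0.5079 0.0348] 0.926 
side (0.54, array([258.2, 187.4]), np.int64(966), 47) block (array([771.6, -92. ]), array([66.7, 26.7]), 19.5) boss [ 0.7734 -0.093 ] 0.926 
clock: 31.5
eef_pos: [0.5791, 0.0151, 0.1786]
eef_rot: [1.523, -2.746, -0.003]
contact_force: [-0.4, 0.0, -0.5]
gripper_width: 0.996
clock 31.5 pos [0.5791 0.0151 0.1786] yaw -122.0 tilt [-2.1e-03  9.0e-04 -1.0e+00] j7 -1.443 F [-0.4  0.  -0.5] w 0.996
shift tool [ 0.0058 -0.0043  0.0986]
az for yaw 58 0.0
az for yaw 118 -1.047
az for yaw 178 1.047
 green 17 [ 0.5285 -0.1579] 81.2
 green 17 [ 0.5277 -0.1599] 81.5
```

View pics/l4.png

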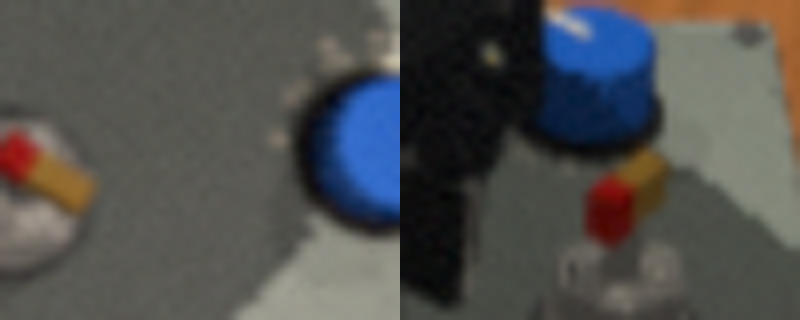

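```bash
python3 -m jog '[0.006,-0.0043,0.03,0,0,0,0,0,0.04,0,0,0,0,0,0.04,0,0,0,0,0,0.03,0,0,0,0,0,0.016,0,0,0,0,0,0,0,0,0]' 0.06;python3 -c "
from m import *
plan((.5795,.008,.02),58)"
python3 -m jog '[0,0,0,0,0,0,0,0,0,0,0,0,0,0,0,0,0,0,0,0,0,0,0,0,0,0,0,0,0,0,0,0,0,0,0,0,0,0,0,0,0,0]' 0.025 50;python3 -c "
from m import *
plan((.5795,.008,.02),58)"
```

```text
clock: 32.2
eef_pos: [0.5781, 0.001, 0.0229]
eef_rot: [1.51, -2.752, -0.001]
contact_force: [-1.2, 0.6, 0.7]
gripper_width: 0.703
clock 32.2 pos [0.5781 0.001  0.0229] yaw -122.5 tilt [-2.5e-03 -7.0e-04 -1.0e+00] j7 -1.274 F [-1.2  0.6  0.7] w 0.703
shift tool [-0.0067  0.0026  0.0029]
az for yaw 58 -0.008
az for yaw 118 -1.056
az for yaw 178 1.039
clock: 32.9
eef_pos: [0.5799, 0.0019, 0.0261]
eef_rot: [-1.513, 2.751, -0.002]
contact_force: [0.6, -0.2, 4.9]
gripper_width: 0.424
clock 32.9 pos [0.5799 0.0019 0.0261] yaw -122.4 tilt [ 2.5e-03 -2.0e-04 -1.0e+00] j7 -1.275 F [ 0.6 -0.2  4.9] w 0.424
shift tool [-0.0049  0.0037  0.0061]
az for yaw 58 -0.007
az for yaw 118 -1.054
az for yaw 178 1.04
```

```bash
python3 -m jog '[0,0,0,0,0,0,0,0,0,0,0,0,0,0,0,0,0,0,0,0.0037,0.004,0,0,0,0,0,0.003,0,0,0,0,0,0,0,0,0,0,0,0,0,0,0]' 0.055;python3 -c "
from m import *
plan((.5795,.008,.02),58);finddies()"
python3 -m jog '[0,0,0,0,0,0,0,0,0,0,0,0,0,0,0,0,0,0,0,0,0,0,0,0,0,0,0,0,0,0,0,0,0,0,0,0,0,0,0,0,0,0]' 0.025 50;python3 -c "
from m import *
plan(None)"
```

```text
clock: 33.6
eef_pos: [0.5758, 0.0041, 0.0172]
eef_rot: [1.514, -2.753, -0.0]
contact_force: [0.6, 0.4, 0.8]
gripper_width: 0.647
clock 33.6 pos [0.5758 0.0041 0.0172] yaw -122.4 tilt [-3.e-04 -1.e-04 -1.e+00] j7 -1.267 F [0.6 0.4 0.8] w 0.647
shift tool [-0.0053 -0.001  -0.0028]
az for yaw 58 -0.007
az for yaw 118 -1.054
az for yaw 178 1.04
top (0.77, array([362.2, 321.5]), np.int64(283), 34) block (array([445.6, -31.6]), array([37.5, 38.1]), 69.0) boss [ 0.4462 -0.0317] 1.286 
top (0.54, array([337. , 295.4]), np.int64(198), 31) block (array([507.5,  32.2]), array([35.4, 37.1]), 77.7) boss [0.5076 0.0317] 0.036 
top (0.53, array([324.7, 334.3]), np.int64(266), 106) block (array([413.1,  56.5]), array([37.7, 37.7]), 16.2) boss [0.4124 0.0565] 0.037 LOOKALIKE
side (0.9, array([298.6, 235.4]), np.int64(317), 158) block (array([663.6,  13.4]), array([37.6, 41.6]), 8.9) boss [0.6635 0.0129] 0.926 LOOKALIKE
side (0.84, array([398.4, 232.1]), np.int64(340), 30) block (array([444.6, -31.1]), array([45.2, 38.4]), 71.5) boss [ 0.4456 -0.0289] 0.926 
side (0.76, array([368.4, 249.4]), np.int64(339), 30) block (array([507.8,  34.2]), array([42.6, 38.4]), 78.5) boss [0.5074 0.0346] 0.926 
side (0.75, array([412.7, 261.9]), np.int64(360), 124) block (array([413.,  58.]), array([38.7, 42.8]), 16.2) boss [0.4124 0.0583] 0.926 LOOKALIKE
side (0.56, array([341.2, 237.5]), np.int64(232), 27) block (array([568.5,   9.6]), array([39.3, 20.7]), 57.4) boss [0.5739 0.006 ] 0.033 
clock: 34.5
eef_pos: [0.576, 0.0042, 0.0176]
eef_rot: [-1.514, 2.753, 0.0]
contact_force: [-1.4, 0.8, 5.9]
gripper_width: 0.434
clock 34.5 pos [0.576  0.0042 0.0176] yaw -122.4 tilt [ 3.e-04  2.e-04 -1.e+00] j7 -1.267 F [-1.4  0.8  5.9] w 0.434
```

```bash
python3 -m jog '[0,0,-0.01,0,0,0,0,0,-0.02,0,0,0,0,0,-0.02,0,0,0,0,0,0,0,0,-0.13,0,0,0,0,0,-0.13,0,0,0,0,0,-0.13,0,0,0,0,0,-0.13,0,0,0,0,0,-0.13,0,0,0,0,0,-0.13,0,0,0,0,0,0]' 0.025 60;python3 -c "
from m import *
plan((.5997,.228,.06),12.3-90)"
```

```text
clock: 35.5
eef_pos: [0.576, 0.004, 0.068]
eef_rot: [-2.448, 1.968, -0.0]
contact_force: [0.1, -0.1, -2.5]
gripper_width: 0.428
clock 35.5 pos [0.576 0.004 0.068] yaw -77.6 tilt [ 5.e-04  5.e-04 -1.e+00] j7 -0.659 F [ 0.1 -0.1 -2.5] w 0.428
shift tool [-0.2136 -0.0713  0.0081]
az for yaw 102.3 0.002
az for yaw 162.3 -1.045
az for yaw 42.3 1.049
```

```bash
python3 -m jog '[-0.0356,-0.0119,0,0,0,0,-0.0356,-0.0119,0,0,0,0,-0.0356,-0.0119,0,0,0,0,-0.0356,-0.0119,0,0,0,0,-0.0356,-0.0119,0,0,0,0,-0.0356,-0.0119,0,0,0,0,0,0,0,0,0,0,0,0,0,0,0,0,0,0,0,0,0,0]';python3 -c "
from m import *
plan((.5997,.228,.03),12.3-90)"
```

```text
clock: 36.4
eef_pos: [0.6001, 0.227, 0.0675]
eef_rot: [2.443, -1.974, 0.001]
contact_force: [-0.4, -1.1, -2.2]
gripper_width: 0.426
clock 36.4 pos [0.6001 0.227  0.0675] yaw -77.9 tilt [-1.e-04 -8.e-04 -1.e+00] j7 -1.073 F [-0.4 -1.1 -2.2] w 0.426
shift tool [-0.0011  0.0002  0.0375]
az for yaw 102.3 -0.003
az for yaw 162.3 -1.05
az for yaw 42.3 1.044
```

```bash
python3 -m jog '[-0.001,0,0.01,0,0,0,0,0,0.01,0,0,0,0,0,0.01,0,0,0,0,0,0.008,0,0,0,0,0,0.003,0,0,0,0,0,0,0,0,0,0,0,0,0,0,0]';python3 -c "
from m import *
plan((.5997,.228,.0256))"; python3 -m jog '[0,0,0,0,0,0,0,0,0,0,0,0,0,0,0,0,0,0,0,0,0,0,0,0]' 0.055 50; python3 -m jog '[0,0,-0.02,0,0,0,0,0,-0.04,0,0,0,0,0,-0.04,0,0,0,0,0,-0.02,0,0,0,0,0,0,0,0,0]'; python3 -c "
from m import *
plan((.5075,.033,.13),78)"
```

```text
clock: 37.1
eef_pos: [0.6, 0.2289, 0.0262]
eef_rot: [2.446, -1.971, 0.0]
contact_force: [0.4, -0.9, -3.1]
gripper_width: 0.428
clock 37.1 pos [0.6    0.2289 0.0262] yaw -77.7 tilt [ 1.e-04 -1.e-04 -1.e+00] j7 -1.041 F [ 0.4 -0.9 -3.1] w 0.428
shift tool [0.0008 0.0005 0.0006]
clock: 37.5
eef_pos: [0.6, 0.2291, 0.0264]
eef_rot: [-2.447, 1.97, -0.0]
contact_force: [-0.1, 0.9, 0.5]
gripper_width: 0.641
clock: 38.0
eef_pos: [0.6013, 0.2291, 0.1507]
eef_rot: [-2.443, 1.968, -0.003]
contact_force: [-0.5, 0.2, -0.9]
gripper_width: 0.644
clock 38.0 pos [0.6013 0.2291 0.1507] yaw -77.7 tilt [ 0.0044  0.002  -1.    ] j7 -1.135 F [-0.5  0.2 -0.9] w 0.644
shift tool [0.1717 0.1334 0.0199]
az for yaw 78 0.424
az for yaw 138 -0.623
az for yaw 18 1.471
```

```bash
python3 -m jog '[0.0286,0.0222,0,0,0,0,0.0286,0.0222,0,0,0,0,0.0286,0.0222,0,0,0,0,0.0286,0.0222,0,0,0,0,0.0286,0.0222,0,0,0,0,0.0287,0.0223,0,0,0,0,0,0,0,0,0,0.14,0,0,0,0,0,0.14,0,0,0,0,0,0.14,0,0,0,0,0,0]';python3 -m jog '[0,0,0.03,0,0,0,0,0,0,0,0,0,0,0,0,0,0,0]';python3 -c "
from m import *
plan((.5075,.033,.02),78);finddies()"
```

```text
clock: 39.0
eef_pos: [0.5061, 0.0328, 0.1465]
eef_rot: [1.978, -2.44, 0.0]
contact_force: [-0.2, 0.3, -0.7]
gripper_width: 0.643
clock: 39.3
eef_pos: [0.5061, 0.0326, 0.1169]
eef_rot: [1.984, -2.435, -0.0]
contact_force: [-0.1, -0.1, -0.2]
gripper_width: 0.644
clock 39.3 pos [0.5061 0.0326 0.1169] yaw -101.6 tilt [-7.e-04 -1.e-04 -1.e+00] j7 -1.046 F [-0.1 -0.1 -0.2] w 0.644
shift tool [-0.0007 -0.0013  0.0969]
az for yaw 78 0.006
az for yaw 138 -1.041
az for yaw 18 1.053
top (0.8, array([362.7, 321.5]), np.int64(271), 34) block (array([445.6, -31.8]), array([37.8, 38. ]), 70.5) boss [ 0.4458 -0.0313] 1.286 
top (0.55, array([326.8, 336.8]), np.int64(123), 107) block (array([404. ,  50.9]), array([22. , 41.4]), 43.8) boss [0.4094 0.0525] 0.035 LOOKALIKE
side (0.82, array([368.4, 249.7]), np.int64(350), 30) block (array([508.2,  35.3]), array([41.3, 38.3]), 78.3) boss [0.5076 0.0345] 0.926 
side (0.68, array([412.6, 261.7]), np.int64(351), 123) block (array([412.6,  58.8]), array([39. , 41.2]), 11.8) boss [0.4123 0.0586] 0.926 LOOKALIKE
side (0.65, array([298.2, 235.6]), np.int64(294), 159) block (array([663.8,  10.8]), array([36. , 44.6]), 3.7) boss [0.6636 0.0133] 0.926 LOOKALIKE
side (0.55, array([313.9, 312.5]), np.int64(393), 26) block (array([595.3, 243.4]), array([34.1, 11.7]), 4.4) boss [0.6    0.2326] 0.926 
side (0.52, array([399. , 231.7]), np.int64(312), 29) block (array([444.5, -29.6]), array([42.4, 37. ]), 71.5) boss [ 0.445 -0.029] 0.926
```

```bash
python3 -m jog '[-0.0005,-0.0013,0.03,0,0,0.006,0,0,0.03,0,0,0,0,0,0.025,0,0,0,0,0,0.014,0,0,0,0,0,0,0,0,0,0,0,0,0,0,0]';python3 -c "
from m import *
plan((.5075,.033,.018),78)"
python3 -m jog '[0,0,0,0,0,0,0,0,0,0,0,0,0,0,0,0,0,0,0,0,0,0,0,0,0,0,0,0,0,0,0,0,0,0,0,0,0,0,0,0,0,0]' 0.025 60;python3 -c "
from m import *
plan(None)"; python3 -m jog '[0,0,-0.01,0,0,0,0,0,-0.02,0,0,0,0,0,-0.02,0,0,0,0,0,0,0,0,-0.14,0,0,0,0,0,-0.14,0,0,0,0,0,-0.14,0,0,0,0,0,0,0,0,0,0,0,0]';python3 -c "
from m import *
plan((.5315,.2134,.03),12.3-90)"
```

```text
clock: 40.1
eef_pos: [0.5081, 0.0329, 0.0182]
eef_rot: [-1.974, 2.443, -0.001]
contact_force: [-0.5, -0.5, 0.3]
gripper_width: 0.643
clock 40.1 pos [0.5081 0.0329 0.0182] yaw -102.1 tilt [ 8.e-04 -1.e-04 -1.e+00] j7 -0.907 F [-0.5 -0.5  0.3] w 0.643
shift tool [0.     0.0006 0.0002]
az for yaw 78 -0.002
az for yaw 138 -1.049
az for yaw 18 1.045
clock: 40.8
eef_pos: [0.5083, 0.0332, 0.0187]
eef_rot: [-1.974, 2.442, -0.001]
contact_force: [-3.0, 1.7, 14.6]
gripper_width: 0.425
clock 40.8 pos [0.5083 0.0332 0.0187] yaw -102.1 tilt [ 1.7e-03  5.0e-04 -1.0e+00] j7 -0.906 F [-3.   1.7 14.6] w 0.425
clock: 41.6
eef_pos: [0.5078, 0.0332, 0.0679]
eef_rot: [-2.436, 1.983, -0.0]
contact_force: [0.3, -0.3, -2.3]
gripper_width: 0.43
clock 41.6 pos [0.5078 0.0332 0.0679] yaw -78.3 tilt [ 5.e-04  5.e-04 -1.e+00] j7 -0.647 F [ 0.3 -0.3 -2.3] w 0.43
shift tool [-0.1716 -0.0598  0.038 ]
az for yaw 102.3 -0.01
az for yaw 162.3 -1.057
az for yaw 42.3 1.037
```

```bash
python3 -m jog '[-0.0343,-0.012,0,0,0,-0.01,-0.0343,-0.012,0,0,0,0,-0.0343,-0.012,0,0,0,0,-0.0343,-0.012,0,0,0,0,-0.0344,-0.012,0,0,0,0,0,0,0,0,0,0,0,0,0,0,0,0,0,0,0,0,0,0]';python3 -c "
from m import *
plan((.5315,.2134,.028),12.3-90)"
```

```text
clock: 42.4
eef_pos: [0.5292, 0.2126, 0.0674]
eef_rot: [2.447, -1.969, 0.001]
contact_force: [-0.9, -0.5, -1.9]
gripper_width: 0.429
clock 42.4 pos [0.5292 0.2126 0.0674] yaw -77.6 tilt [-1.e-04 -8.e-04 -1.e+00] j7 -1.004 F [-0.9 -0.5 -1.9] w 0.429
shift tool [-0.0004 -0.0024  0.0394]
az for yaw 102.3 0.001
az for yaw 162.3 -1.046
az for yaw 42.3 1.048
```

```bash
python3 -m jog '[0,-0.0022,0.01,0,0,0,0,0,0.01,0,0,0,0,0,0.01,0,0,0,0,0,0.008,0,0,0,0,0,0.002,0,0,0,0,0,0,0,0,0,0,0,0,0,0,0]';python3 -c "
from m import *
plan((.5315,.2134,.0265))"; python3 -m jog '[0,0,0,0,0,0,0,0,0,0,0,0,0,0,0,0,0,0,0,0,0,0,0,0]' 0.055 50; python3 -m jog '[0,0,-0.02,0,0,0,0,0,-0.04,0,0,0,0,0,-0.04,0,0,0,0,0,-0.02,0,0,0,0,0,0,0,0,0]'; python3 -c "
from m import *
plan((.4455,-.031,.13),70)"
```

```text
clock: 43.1
eef_pos: [0.5315, 0.2139, 0.0271]
eef_rot: [2.45, -1.966, -0.0]
contact_force: [-0.9, 0.3, -2.3]
gripper_width: 0.431
clock 43.1 pos [0.5315 0.2139 0.0271] yaw -77.5 tilt [-1.e-04 -2.e-04 -1.e+00] j7 -0.961 F [-0.9  0.3 -2.3] w 0.431
shift tool [0.0005 0.0001 0.0006]
clock: 43.5
eef_pos: [0.5316, 0.2141, 0.0273]
eef_rot: [-2.451, 1.966, -0.0]
contact_force: [-0.2, -0.0, 0.6]
gripper_width: 0.643
clock: 44.0
eef_pos: [0.5326, 0.2145, 0.1498]
eef_rot: [-2.448, 1.963, -0.002]
contact_force: [0.3, 0.3, -0.4]
gripper_width: 0.644
clock 44.0 pos [0.5326 0.2145 0.1498] yaw -77.5 tilt [ 0.0032  0.0019 -1.    ] j7 -1.09 F [ 0.3  0.3 -0.4] w 0.644
shift tool [0.2207 0.1384 0.0191]
az for yaw 70 0.568
az for yaw 130 -0.479
az for yaw 10 -1.526
```

```bash
python3 -m jog '[0.0315,0.0198,0,0,0,0,0.0315,0.0198,0,0,0,0,0.0315,0.0198,0,0,0,0,0.0315,0.0198,0,0,0,0,0.0315,0.0198,0,0,0,0,0.0315,0.0198,0,0,0,0,0.0317,0.0198,0,0,0,0,0,0,0,0,0,0.14,0,0,0,0,0,0.14,0,0,0,0,0,0.14]';python3 -m jog '[0,0,0.03,0,0,0.14,0,0,0,0,0,0,0,0,0,0,0,0]';python3 -c "
from m import *
plan((.4455,-.031,.018),70);finddies()"
```

```text
clock: 45.0
eef_pos: [0.4439, -0.0317, 0.1469]
eef_rot: [1.979, -2.44, -0.0]
contact_force: [0.3, 1.4, -0.2]
gripper_width: 0.643
clock: 45.3
eef_pos: [0.4436, -0.0318, 0.1173]
eef_rot: [1.815, -2.562, -0.0]
contact_force: [0.6, 0.2, -0.2]
gripper_width: 0.645
clock 45.3 pos [ 0.4436 -0.0318  0.1173] yaw -109.3 tilt [-1.7e-03 -9.0e-04 -1.0e+00] j7 -0.975 F [ 0.6  0.2 -0.2] w 0.645
shift tool [-0.0015 -0.0016  0.0993]
az for yaw 70 0.011
az for yaw 130 -1.036
az for yaw 10 1.059
top (0.78, array([347.3, 232. ]), np.int64(262), 148) block (array([664.1,  10.2]), array([38.5, 37.2]), 2.5) boss [0.6635 0.0103] 0.036 LOOKALIKE
side (0.89, array([313.6, 312.8]), np.int64(415), 26) block (array([597.6, 246.1]), array([39. , 11.1]), 0.8) boss [0.5996 0.2326] 0.926 
side (0.88, array([298.5, 235.2]), np.int64(262), 161) block (array([663.7,  13.4]), array([33.1, 39.9]), 8.4) boss [0.6633 0.0138] 0.926 LOOKALIKE
side (0.79, array([381.8, 234.2]), np.int64(298), 28) block (array([481.5, -16.2]), array([38.7, 39. ]), 72.6) boss [ 0.4814 -0.0161] 0.926 
side (0.65, array([412.8, 261.9]), np.int64(348), 123) block (array([412.6,  59.4]), array([37.7, 41.3]), 15.7) boss [0.4124 0.0589] 0.926 LOOKALIKE
side (0.64, array([350. , 310.6]), np.int64(417), 27) block (array([535.1, 224.7]), array([27.6, 49.1]), 61.4) boss [0.5312 0.2176] 0.926
```

The last die was knocked aside and is now at about (0.4815, -0.0175), so I'll re-target.

```bash
python3 -c "
from m import *
plan((.4817,-.0178,.117),71.5)"; python3 -m jog '[0,0,-0.02,0,0,0,0,0,0,0,0,0,0,0,0,0,0,0]'; python3 -c "
from m import *
finddies(); plan((.4817,-.0178,.018),71.5)"
```

```text
clock 45.5 pos [ 0.4444 -0.0314  0.1181] yaw -109.4 tilt [ 1.e-03  5.e-04 -1.e+00] j7 -0.976 F [ 1.1  0.6 -0.1] w 0.643
shift tool [-0.0252 -0.0306  0.0011]
az for yaw 71.5 -0.016
az for yaw 131.5 -1.064
az for yaw 11.5 1.031
clock: 45.8
eef_pos: [0.4444, -0.0312, 0.1377]
eef_rot: [-1.813, 2.564, -0.0]
contact_force: [0.5, 0.0, 0.4]
gripper_width: 0.64
top (0.67, array([347.3, 232. ]), np.int64(260), 148) block (array([663.7,  10.1]), array([39.3, 37.5]), 3.0) boss [0.6639 0.0106] 1.286 LOOKALIKE
side (0.98, array([350.8, 310.6]), np.int64(459), 28) block (array([534.5, 227.9]), array([21.6, 45.4]), 66.6) boss [0.5311 0.217 ] 0.926 
side (0.9, array([299.2, 235.4]), np.int64(351), 159) block (array([663.8,  11.1]), array([37.4, 44.3]), 8.8) boss [0.6635 0.0132] 0.926 LOOKALIKE
side (0.81, array([313.7, 312.6]), np.int64(422), 27) block (array([597.5, 245.7]), array([38.9, 10.2]), 2.3) boss [0.6    0.2323] 0.926 
side (0.77, array([412.4, 261.8]), np.int64(358), 123) block (array([412.7,  57.6]), array([38.7, 42.7]), 13.3) boss [0.4125 0.0584] 0.926 LOOKALIKE
side (0.57, array([382.5, 234.3]), np.int64(323), 29) block (array([480.9, -17.1]), array([44.2, 38. ]), 69.9) boss [ 0.4813 -0.0167] 0.926 
clock 46.0 pos [ 0.444  -0.0314  0.1371] yaw -109.5 tilt [-3.e-04  1.e-04 -1.e+00] j7 -1.013 F [-0.4  0.5 -0.2] w 0.642
shift tool [-0.0254 -0.0311  0.1191]
az for yaw 71.5 -0.018
az for yaw 131.5 -1.065
az for yaw 11.5 1.029
```

```bash
python3 -m jog '[-0.0123,-0.0156,0,0,0,-0.01,-0.0123,-0.0156,0,0,0,0,0,0,0.03,0,0,0,0,0,0.03,0,0,0,0,0,0.02,0,0,0,0,0,0,0,0,0,0,0,0,0,0,0]';python3 -c "
from m import *
plan((.4816,-.0185,.018),71)"
```

```text
clock: 46.7
eef_pos: [0.4816, -0.0189, 0.0577]
eef_rot: [1.824, -2.557, 0.0]
contact_force: [1.0, -0.0, 1.1]
gripper_width: 0.645
clock 46.7 pos [ 0.4816 -0.0189  0.0577] yaw -109.0 tilt [-4.e-04 -4.e-04 -1.e+00] j7 -0.935 F [ 1.  -0.   1.1] w 0.645
shift tool [-0.0004  0.0002  0.0397]
az for yaw 71 -0.0
az for yaw 131 -1.047
az for yaw 11 1.047
```

```bash
python3 -m jog '[0,0,0.02,0,0,0,0,0,0.0145,0,0,0,0,0,0.005,0,0,0,0,0,0,0,0,0,0,0,0,0,0,0]'; python3 -m jog '[0,0,0,0,0,0,0,0,0,0,0,0,0,0,0,0,0,0,0,0,0,0,0,0,0,0,0,0,0,0,0,0,0,0,0,0,0,0,0,0,0,0]' 0.025 60;python3 -c "
from m import *
plan(None)"; python3 -m jog '[0,0,-0.01,0,0,0,0,0,-0.02,0,0,0,0,0,-0.02,0,0,0,0,0,0,0,0,-0.14,0,0,0,0,0,-0.14,0,0,0,0,0,-0.14,0,0,0,0,0,-0.126,0,0,0,0,0,0,0,0,0,0,0,0]';python3 -c "
from m import *
plan((.455,.2,.068),12.3-90);plan((.5164,.2815,.068))"
```

```text
clock: 47.2
eef_pos: [0.4821, -0.0186, 0.0187]
eef_rot: [-1.824, 2.557, -0.001]
contact_force: [-0.3, -0.4, -1.1]
gripper_width: 0.646
clock: 47.9
eef_pos: [0.482, -0.0185, 0.0187]
eef_rot: [-1.824, 2.556, -0.0]
contact_force: [-2.5, 1.8, 16.4]
gripper_width: 0.432
clock 47.9 pos [ 0.482  -0.0185  0.0187] yaw -109.0 tilt [ 1.2e-03  4.0e-04 -1.0e+00] j7 -0.87 F [-2.5  1.8 16.4] w 0.432
clock: 48.8
eef_pos: [0.4817, -0.0186, 0.0682]
eef_rot: [-2.442, 1.975, -0.0]
contact_force: [-0.8, -0.2, -3.0]
gripper_width: 0.429
clock 48.8 pos [ 0.4817 -0.0186  0.0682] yaw -77.9 tilt [ 3.e-04  2.e-04 -1.e+00] j7 -0.528 F [-0.8 -0.2 -3. ] w 0.429
shift tool [-0.2193 -0.0196  0.0003]
az for yaw 102.3 -0.004
az for yaw 162.3 -1.051
az for yaw 42.3 1.043
clock 48.8 pos [ 0.4817 -0.0186  0.0682] yaw -77.9 tilt [ 3.e-04  2.e-04 -1.e+00] j7 -0.528 F [-0.8 -0.2 -3. ] w 0.429
shift tool [-0.2862 -0.0966  0.0003]
```

```bash
python3 -m jog '[-0.0366,-0.0033,0,0,0,0,-0.0366,-0.0033,0,0,0,0,-0.0366,-0.0033,0,0,0,0,-0.0366,-0.0033,0,0,0,0,-0.0366,-0.0033,0,0,0,0,-0.0363,-0.0031,0,0,0,0,-0.0223,-0.0257,0,0,0,0,-0.0223,-0.0257,0,0,0,0,-0.0223,-0.0256,0,0,0,0,0,0,0,0,0,0]';python3 -m jog '[0,0,0,0,0,0,0,0,0,0,0,0]';python3 -c "
from m import *
plan((.5164,.2815,.0265),12.3-90)"
```

```text
clock: 49.8
eef_pos: [0.5165, 0.2854, 0.0675]
eef_rot: [-2.447, 1.969, -0.001]
contact_force: [-0.7, -0.5, -2.4]
gripper_width: 0.429
clock: 50.0
eef_pos: [0.5146, 0.2809, 0.0678]
eef_rot: [2.444, -1.973, 0.0]
contact_force: [-0.2, -0.6, -2.4]
gripper_width: 0.428
clock 50.0 pos [0.5146 0.2809 0.0678] yaw -77.8 tilt [-5.e-04 -8.e-04 -1.e+00] j7 -1.145 F [-0.2 -0.6 -2.4] w 0.428
shift tool [-0.0003 -0.0019  0.0413]
az for yaw 102.3 -0.002
az for yaw 162.3 -1.05
az for yaw 42.3 1.045
```

```bash
python3 -m jog '[0,-0.0015,0.01,0,0,0,0,0,0.01,0,0,0,0,0,0.01,0,0,0,0,0,0.008,0,0,0,0,0,0.0025,0,0,0,0,0,0,0,0,0,0,0,0,0,0,0]';python3 -c "
from m import *
plan((.5164,.2815,.0265))"; python3 -m jog '[0,0,0,0,0,0,0,0,0,0,0,0,0,0,0,0,0,0,0,0,0,0,0,0]' 0.055 50; python3 -m jog '[0,0,-0.02,0,0,0,0,0,-0.04,0,0,0,0,0,-0.04,0,0,0,0,0,-0.04,0,0,0,-0.03,0,-0.03,0,0,0,-0.04,0,-0.02,0,0,0,-0.04,0,0,0,0,0,-0.04,0,0,0,0,0,-0.04,0,0,0,0,0,0,0,0,0,0,0]'; python3 -m jog '[-0.03,0.02,0,0,0,0,-0.03,0.02,0,0,0,0,-0.03,0.02,0,0,0,0,-0.03,0.02,0,0,0,0,0,0,0,0,0,0]'; python3 -c "
from m import *
plan(None);look('l5.png');finddies()
p=snap('top','top9.png');q=snap('side','side9.png')
for l in('jar','tray','doming'):
  for s in(p,q): print(l,[np.round(d['uv'],1) for d in env.landmark_of(s,l)[:1]])
a=cv2.resize(p['img'][225:345,195:515,::-1],None,fx=2.5,fy=2.5,interpolation=2); cv2.imwrite('pics/t9.png',a)
b=p['img'][265:325,415:510,::-1];c=q['img'][120:185,340:410,::-1]
b=cv2.resize(b,None,fx=5,fy=5,interpolation=2);c=cv2.resize(c,(int(70*300/65),300),interpolation=2);cv2.imwrite('pics/s9.png',np.hstack([b,c]))"
```

```text
clock: 50.7
eef_pos: [0.5166, 0.2819, 0.0272]
eef_rot: [2.446, -1.971, 0.0]
contact_force: [-0.5, -0.0, -2.8]
gripper_width: 0.426
clock 50.7 pos [0.5166 0.2819 0.0272] yaw -77.7 tilt [-0.e+00 -1.e-04 -1.e+00] j7 -1.104 F [-0.5 -0.  -2.8] w 0.426
shift tool [0.0004 0.0002 0.0007]
clock: 51.1
eef_pos: [0.5166, 0.282, 0.0273]
eef_rot: [-2.447, 1.97, -0.0]
contact_force: [0.4, 0.4, 0.2]
gripper_width: 0.644
clock: 52.1
eef_pos: [0.4735, 0.4729, 0.2179]
eef_rot: [-2.453, 1.962, 0.001]
contact_force: [-0.1, 0.2, -1.4]
gripper_width: 0.644
clock: 52.6
eef_pos: [0.3682, 0.5713, 0.218]
eef_rot: [2.453, -1.963, -0.002]
contact_force: [-0.7, 0.1, -0.1]
gripper_width: 0.646
clock 52.6 pos [0.3682 0.5713 0.218 ] yaw -77.4 tilt [-9.e-04  7.e-04 -1.e+00] j7 -1.811 F [-0.7  0.1 -0.1] w 0.646
top bar 19 39 [ 0.5115 -0.1823  0.1004] [ 0.5047 -0.1946  0.1019] yaw 61.1 ctr [ 0.5069 -0.1906  0.1014]
 green 16 [ 0.5288 -0.1575] 58.1
side bar 39 33 [ 0.5123 -0.1807  0.0968] [ 0.5035 -0.194   0.0987] yaw 56.3 ctr [ 0.5082 -0.1868  0.0977]
 green 15 [ 0.5283 -0.159 ] 57.6
top (0.64, array([324.5, 333.8]), n
[... 564 characters left out ...]
y([313.6, 312.7]), np.int64(422), 27) block (array([597.6, 246.1]), array([38.7, 10.5]), 1.4) boss [0.5999 0.2322] 0.926 
side (0.73, array([298.2, 235.6]), np.int64(299), 160) block (array([664.7,  13. ]), array([35.1, 40.5]), 8.4) boss [0.6633 0.0132] 0.926 LOOKALIKE
side (0.63, array([350. , 310.5]), np.int64(419), 27) block (array([534.2, 229.4]), array([23., 44.]), 69.8) boss [0.5306 0.2173] 0.926 
side (0.61, array([355.1, 339.5]), np.int64(467), 26) block (array([515.2, 284.6]), array([37.9, 33.5]), 11.7) boss [0.5156 0.285 ] 0.926 
jar []
jar [array([259.5, 200.8])]
tray [array([300. , 188.1])]
tray [array([236.7, 272.4])]
doming [array([151. , 313.3])]
doming [array([388.6, 448.7])]
```

View pics/t9.png

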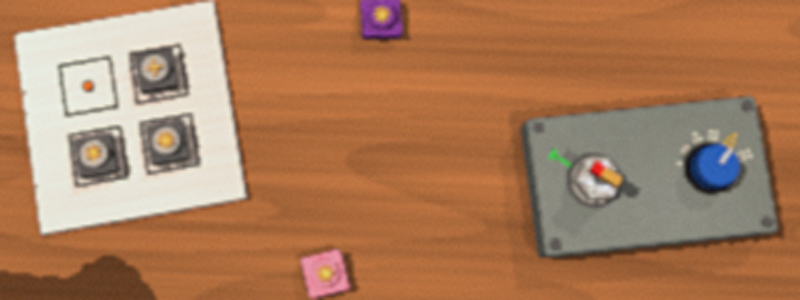

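View pics/s9.png

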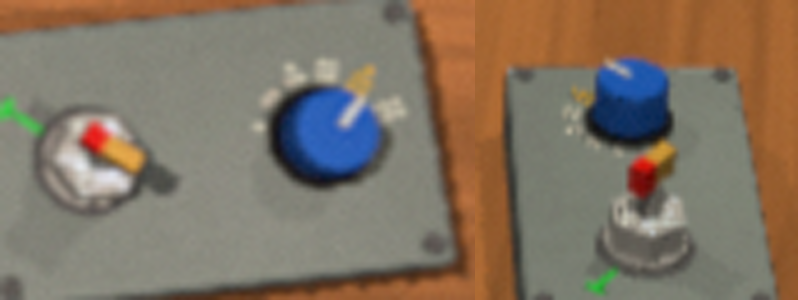

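```bash
python3 -c "
from m import *
for n in('top','side'):
  p=snap(n);P=cloud(p);h=hsv(p)
  for c in((.5997,.2280),(.5315,.2134),(.5164,.2815)):
    k=near(P,c,.032); t=P[k&(P[...,2]>.0235)&(P[...,2]<.0325)]; b=P[k&(P[...,2]>.0335)&(P[...,2]<.042)]
    A=np.c_[t[:,:2]-c,np.ones(len(t))]; s=np.linalg.lstsq(A,t[:,2],rcond=None)[0]
    print(n,c,rect(t[:,:2]),'z',np.median(t[:,2]).round(4),'tilt',s[:2].round(3),'boss',(b.mean(0)).round(4))
"
```

```text
top (0.5997, 0.228) (array([600.8, 227.9]), array([38.7, 38.2]), 12.2) z 0.0284 tilt [ 0.008 -0.006] boss [0.601  0.2279 0.0364]
top (0.5315, 0.2134) (array([531.4, 212.5]), array([38.1, 38.2]), 12.6) z 0.0286 tilt [-0.014  0.006] boss [0.5316 0.2119 0.0374]
top (0.5164, 0.2815) (array([516.3, 280.1]), array([38.6, 38.3]), 13.7) z 0.0285 tilt [0.012 0.004] boss [0.5156 0.2796 0.0372]
side (0.5997, 0.228) (array([600.1, 230.4]), array([38. , 42.7]), 12.2) z 0.0277 tilt [ 0.009 -0.009] boss [0.6004 0.2301 0.0367]
side (0.5315, 0.2134) (array([530.8, 213.5]), array([38.4, 41.7]), 13.5) z 0.0277 tilt [-0.004 -0.007] boss [0.5309 0.2148 0.0369]
side (0.5164, 0.2815) (array([515.5, 281.4]), array([38.8, 40.2]), 11.9) z 0.028 tilt [ 0.01  -0.009] boss [0.5153 0.2824 0.0366]
```

All the dies are centred, flat and at 28 mm, so their pins are down. Handing in.

```bash
python3 -c "
from m import *
print(env.close_job())"
```

```text
the job is handed in; nothing more can be done
None
```

The press is changed over, and I handed the job in at about 53 s. I loosened the jam nut by about 1.85 rad and turned the screw to the green line. I then tightened the nut to its hard stop, where the torque rose to about 1 N m. The collar went 120° clockwise to the yellow five-dot mark. All three steel dies that were present are in squares of their own; one was knocked aside mid-run, so I found it again before picking it up.

**Last checks:**
- **Screw:** the red end is at 58.7° against 58° for the line. That is the mean of two views that disagree, at 61° from the top and 56° from the side. The gripper had set it to 58.2°.
- **Collar:** the pointer is on yellow.
- **Dies:** they lie flat, within about 2.5 mm and 1.5° of their squares. Their block tops measure 28 mm, which means the pins are pressed down.
- **Bystanders:** the tray and doming block are unmoved. In the last look the jar was found only in the side view, within a few pixels of where it started. The pink and purple look-alikes are also where they were.

**What went wrong:** one gripper call was refused for a miscounted row, so one turn ran with the jaws open around the nut. The force reading showed no contact, and I turned back and repeated it. The first die's grip was shallow, so I took it again lower down.

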